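# Stand up the posts and wind the welding tray to its stop

### The arm

A 7-joint arm with a two-finger parallel gripper is mounted at the origin on the work surface. World frame = base frame: x ahead of the robot, y to its left, z up, the work surface at z = 0. Lengths are in m, angles in degrees, forces in N, time in s.
With the tool pointing down it reaches from about 0.4 to 0.925 m from the base axis. Payload 5.6 kg.
Tool frame: the origin (TCP) lies midway between the tips of the shut fingers; the grasp point (between the pads) lies 19 mm behind it; z points along the fingers, y is the line along which they close (so a half turn about z gives the same grasp; the last joint's range is limited). The gripper opens to 85 mm and grips with 20 to 120 N. Pads are 22 mm wide; open, the fingers measure 114 mm over their backs; the gripper's body (76 mm by 85 mm) begins 54 mm behind the grasp point. The pads swing forward as they close: fully open they stand 13 mm farther back than shut.
Start: joints at [69.271, 26.786, -0.665, 91.828, 0.344, 61.387, -3.226], TCP at [0.204, -0.617, 0.231] pointing down, gripper open.
Joint ranges: [-144.91, 144.91], [-17.63, 115.5], [-89.93, 88.59], [15.96, 139.68], [-74.01, 254.01], [8.47, 105.57], [-167.45, 167.45]. Speed limits (degrees/s): [147.25, 147.25, 180, 180, 180, 180, 180].

### API

Orientations are given as [roll, pitch, yaw] about the fixed x, y, z axes, in that order (R = Rz(yaw) Ry(pitch) Rx(roll)).
In Python, from workcell import manip, snapshot, camera_model gives the robot as it stands.
- The arm moves only by the tool servo_tool, never from a script. Its argument "deltas" is a list of rows, each a list of 5 numbers: the shift along the tool's x, y, z in cm, then the turn about the tool's z in degrees, then the opening, from 0 (shut) to 1 (fully open). A call has exactly 10 rows; each row is the pose to reach, as a shift and turn from the pose commanded when the call began, along the tool's axes at that moment; what a row does not reach only later rows make up. A row lasts 1/12 s, in which the tool goes at most 41.7 mm and 7.16 degrees, less where a joint would pass 70% of its speed; a pose out of reach is approached as far as the arm can. A call with a gripper value outside its range is refused whole. The fingers move at their own pace and stop on an object; "squeeze" is the grip in N (left out, the last holds). Time passes only in rows, so rows that repeat a pose let the fingers close, or fill a call up. It gives the time, the measured TCP pose, the force, the opening and the grip force at its end, in the units of the state.
- manip.get_obs(): the state, without advancing time (a new reading comes with each control period).
- snapshot(name): name is "scene" or "side" or "wrist"; returns the picture (384x512x3 uint8, red, green, blue); there is no depth.
- camera_model(name): a dict with "K" (3x3 intrinsics, pixels), "D" ([k1, k2, p1, p2, k3] as OpenCV has them; the pictures are not rectified), "camera_from_world" (4x4, takes a point from world to camera coordinates). Camera axes: x right, y down, z forward; pixel columns grow to the right and rows downward; lengths in m; the calibration is good to about 2 mm. A picture is of the moment at which its call begins: read the wrist's pose just before it. camera_model takes no time and is no camera call; for the wrist camera it gives the pose at the moment of the call.
- manip.hand_in(): hands the job in; it is judged then, once.
The state is a dict: "time_s": time; "joint_pos": joint angles; "joint_velocities": joint speeds; "effort": joint torques, N m; "tool_pos": TCP position; "ee_rot": TCP orientation; "contact_force": force on the tool from outside, world axes, zero at the start; "ft_torque": the same for the moment, N m; "width": opening from 0.0 (shut) to 1.0 (fully open); "gripper_force": force on a finger pad.
Only numpy, scipy, OpenCV 4.12 (cv2) and the standard library are available. Lean on these libraries where they do the work, as an engineer would, in place of code of your own. Each camera call takes 0.05 s, during which the arm holds its last target. There are 200 camera calls.

### The job

Some of the welded posts have toppled over in the sliding tray of the welding fixture. Stand every post upright on its base plate in the tray among the others; then wind the handwheel clockwise until the tray is right up against its stop, and after that throw the clamp lever all the way over. All posts must be standing in the tray when you finish, and the hammer and the wire brush on the bench are to be left alone.

Things in the scene. Friction and masses are not known exactly. Their poses are not given: they have to be found in the camera images.
- post1: steel post: tube 26 mm in diameter welded on the middle of a square base plate 56 x 56 x 6 mm, 96 mm tall over all, 0.28 kg; origin on the tube's axis, 48 mm above the plate's underside; z axis from the plate to the open top. Lying, it rests on a plate edge and the tube's end, origin 21 mm above the floor. May lie toppled across the tray at the start, or be absent.
- post2: steel post: tube 26 mm in diameter welded on the middle of a square base plate 56 x 56 x 6 mm, 96 mm tall over all, 0.28 kg; origin on the tube's axis, 48 mm above the plate's underside; z axis from the plate to the open top. Lying, it rests on a plate edge and the tube's end, origin 21 mm above the floor. May lie toppled across the tray at the start, or be absent.
- post3: steel post: tube 26 mm in diameter welded on the middle of a square base plate 56 x 56 x 6 mm, 96 mm tall over all, 0.28 kg; origin on the tube's axis, 48 mm above the plate's underside; z axis from the plate to the open top. Lying, it rests on a plate edge and the tube's end, origin 21 mm above the floor. May lie toppled across the tray at the start, or be absent.
- post4: steel post: tube 26 mm in diameter welded on the middle of a square base plate 56 x 56 x 6 mm, 96 mm tall over all, 0.28 kg; origin on the tube's axis, 48 mm above the plate's underside; z axis from the plate to the open top. Lying, it rests on a plate edge and the tube's end, origin 21 mm above the floor. May lie toppled across the tray at the start, or be absent.
- post5: steel post: tube 26 mm in diameter welded on the middle of a square base plate 56 x 56 x 6 mm, 96 mm tall over all, 0.28 kg; origin on the tube's axis, 48 mm above the plate's underside; z axis from the plate to the open top. Lying, it rests on a plate edge and the tube's end, origin 21 mm above the floor. Stands upright in the tray at the start.
- tray_floor (a point): middle of the floor of the sliding tray (the carriage); x across the tray, y along it towards the stop, z up. The floor is 148 mm (x) by 530 mm (y) inside lips 8 mm high and 6 mm thick, and 34 mm above the bench.
- carriage (a joint): slide of the tray along the fixture, m: 0 at the loading end, 0.085 where its end wall touches the brass stop bolt; geared to the handwheel, 20 mm a turn, and too stiff to push by hand.
- handwheel (a joint): handwheel, rad: turns about a vertical axis, grows clockwise seen from above, 0 to 26.70 (the tray at the stop); needs about 5 N at the crank grip.
- wheel_axis (a point): point on the handwheel's vertical axis at the middle height of the crank grip, 115 mm above the bench; axes as the fixture's. The wheel is 124 mm across, its top face 88 mm above the bench, on a grey gearbox at the loading end of the fixture.
- crank_grip (a point): middle of the crank grip's height: a black upright spinning sleeve 22 mm in diameter, from 90 to 134 mm above the bench, 55 mm from the wheel's axis.
- clamp (a joint): clamp lever, rad: 0 leaning towards the tray and the stop (the tray's +y), 1.0 fully thrown over to the other side (-y); stays where it is left.
- clamp_tip (a point): centre of the black ball, 26 mm in diameter, at the end of the clamp lever; it swings at 100 mm about a level pivot that runs along the tray's x, 34 mm above the bench.
- hammer: hammer lying on the bench, 220 mm long; bystander, origin under its middle.
- wire_brush: wire brush lying on the bench, 200 mm long; bystander, origin under its middle.

How it is judged:
By the outcome, as a careful person would: the job done as asked, in the order asked, and still so for the second after the job is handed in, with the robot touching nothing.
Of post1, post2, post3, post4 only 2 to 4 are there at a start; the rules pass over those that are not, and their reading is None.
At some moment in a run one of post1, post2, post3, post4 may be knocked a few centimetres aside while the robot is not near it.
Once in a run the grip may slacken for a moment while it holds something.
It also fails if it takes over 210 s, if anything falls off the work surface, if the arm or the gripper's body presses on something with over 40 N, if the wrist force passes 120 N, or if a joint passes its speed limit or range.

## Working session

There is one attempt and no reset: what is moved stays moved. The work goes in short steps, Python scripts to look and compute and a tool call to move; the robot and the scene stay as the last step left them, time stands still between calls to the robot, and variables do not carry over. Pictures are saved under pics/ and viewed, at most 14 in all, crops included, and the job is handed in when it is done.

Besides the shell and the picture viewer there is one more tool, called as name(argument=value, ...) on one line, values as JSON. servo_tool: Moves the arm, as the interface text tells. Its arguments: {"type":"object","properties":{"deltas":{"type":"array","items":{"type":"array","items":{"type":"number"}}},"squeeze":{"type":"number"}},"required":["deltas"]}

```bash
mkdir -p pics; ls
python3 - <<'E'
from workcell import manip, snapshot, camera_model
import cv2,numpy as np
print(manip.get_obs())
for n in("scene","side"):
    p=snapshot(n);cv2.imwrite(f"pics/{n}0.png",cv2.resize(p[:,:,::-1],(800,600),interpolation=cv2.INTER_CUBIC))
    c=camera_model(n);print(n,c)
E
```

```text
pics
{'time_s': 0.0, 'joint_pos': array([69.27002675, 26.83513111, -0.66413058, 91.88329985,  0.34423556,
       61.38596978, -3.22715558]), 'joint_velocities': array([ 0.08822223,  0.08912445, -0.02891951,  0.05283834,  0.00040697,
        0.00420896, -0.0403652 ]), 'effort': array([-5.29982608e-04, -5.32398283e+01,  2.10179645e-02, -2.51312417e+01,
        1.13293427e-02,  7.65373057e-03,  2.22747154e-06]), 'tool_pos': array([ 0.20347667, -0.61672547,  0.23033098]), 'ee_rot': array([-1.79897860e+02,  7.85979326e-03,  1.82608362e+01]), 'contact_force': array([ 0.78132975, -0.10368425, -0.7074012 ]), 'ft_torque': array([ 0.01824429, -0.01049435,  0.04541813]), 'gripper_force': 0.0, 'width': 0.9982132761581325}
scene {'K': array([[357.94356982,   0.        , 256.84631729],
       [  0.        , 357.94356982, 197.69992168],
       [  0.        ,   0.        ,   1.        ]]), 'D': array([-0.08587126,  0.        ,  0.        ,  0.        ,  0.        ]), 'camera_from_world': array([[-0.81586059,  0.57821446, -0.00628718,  0.5294376 ],
       [ 0.50097481,  0.7013619 , -0.50706579, -0.25362177],
       [-0.28878319, -0.41684471, -0.86188442,  1.23070397],
       [ 0.        ,  0.        ,  0.        ,  1.        ]])}
side {'K': array([[408.69303861,   0.        , 255.08868205],
       [  0.        , 408.69303861, 191.97378222],
       [  0.        ,   0.        ,   1.        ]]), 'D': array([0.04354509, 0.        , 0.        , 0.        , 0.        ]), 'camera_from_world': array([[-0.97088838, -0.23934226,  0.00954122,  0.58531875],
       [-0.12973913,  0.49196596, -0.86089329,  0.1967914 ],
       [ 0.20135419, -0.83706916, -0.50869609,  0.99873448],
       [ 0.        ,  0.        ,  0.        ,  1.        ]])}
```

View pics/scene0.png

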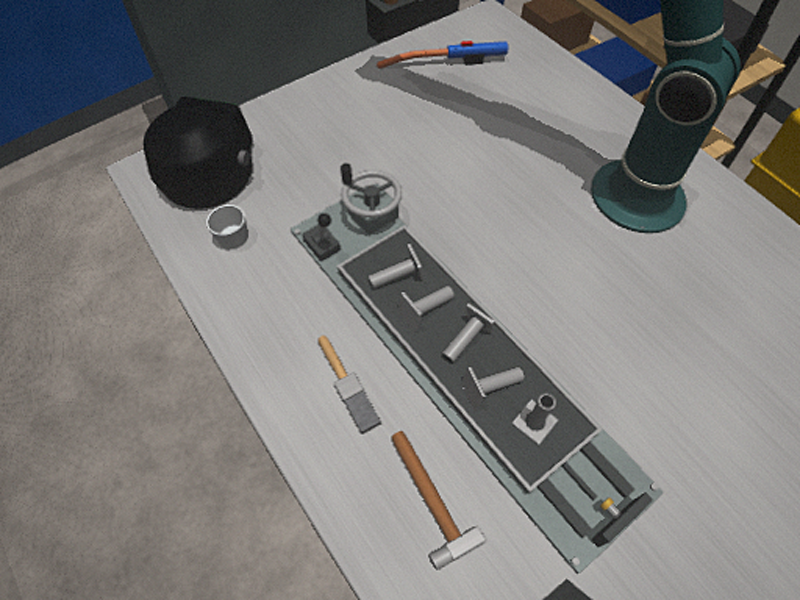

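View pics/side0.png

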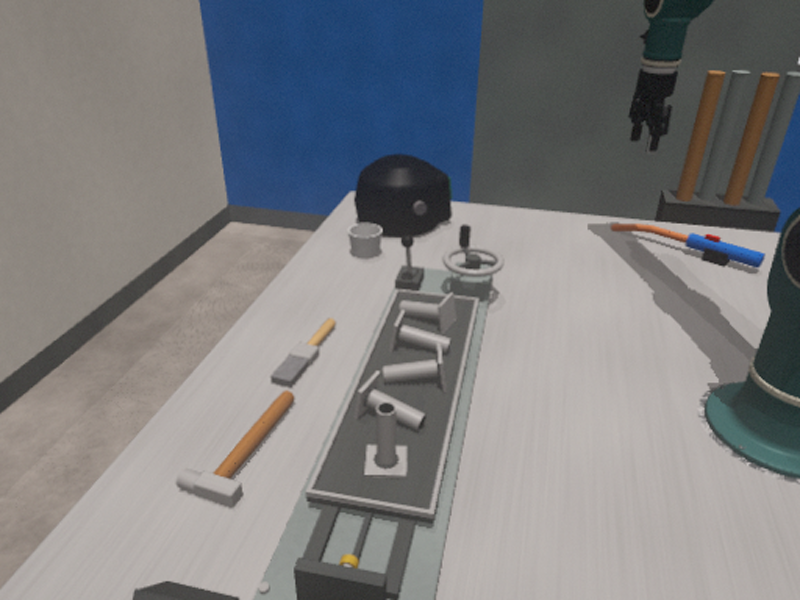

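The tray holds four toppled posts and, nearest the stop, one standing post (about 540,410). The clamp ball is near (323,219), the wheel grip near (347,168) and the brass stop near (608,506), all in the enlarged scene view. I'll zoom in to measure.

```bash
cat > h.py <<'E'
import numpy as np,cv2
from workcell import manip, snapshot, camera_model
def ray(n,px,c=None):
    c=c or camera_model(n)
    p=cv2.undistortPoints(np.array([[px]],float),c["K"],c["D"])[0,0]
    T=c["camera_from_world"];R=T[:3,:3]
    return -R.T@T[:3,3], R.T@np.array([p[0],p[1],1])
def at(n,px,z,c=None):
    o,d=ray(n,px,c); return o+d*(z-o[2])/d[2]
def proj(n,X,c=None):
    c=c or camera_model(n);T=c["camera_from_world"]
    return cv2.projectPoints(np.array(X,float).reshape(-1,1,3),cv2.Rodrigues(T[:3,:3])[0],T[:3,3],c["K"],c["D"])[0][:,0]
def crop(n,x0,y0,w,h,f,name):
    p=snapshot(n)[y0:y0+h,x0:x0+w,::-1]
    cv2.imwrite(f"pics/{name}.png",cv2.resize(p,None,fx=f,fy=f,interpolation=cv2.INTER_CUBIC))
E
python3 - <<'E'
from h import *
s=1.5625
for n,px,z in[("cornerA",(340,268),.042),("cornerB",(405,231),.042),("cornerC",(597,431),.042),("cornerD",(533,488),.042),("grip",(347,168),.134),("hub",(371,192),.095),("ball",(323,219),.118),("stop",(608,506),.06)]:
    print(n,at("scene",(px[0]/s,px[1]/s),z).round(3))
crop("scene",210,140,180,180,3.33,"s1")
crop("side",195,180,130,150,4,"d1")
E
```

```text
cornerA [ 0.659 -0.192  0.042]
cornerB [ 0.503 -0.192  0.042]
cornerC [0.487 0.334 0.042]
cornerD [0.636 0.34  0.042]
grip [ 0.547 -0.328  0.134]
hub [ 0.525 -0.278  0.095]
ball [ 0.647 -0.257  0.118]
stop [0.566 0.431 0.06 ]
```

View pics/s1.png

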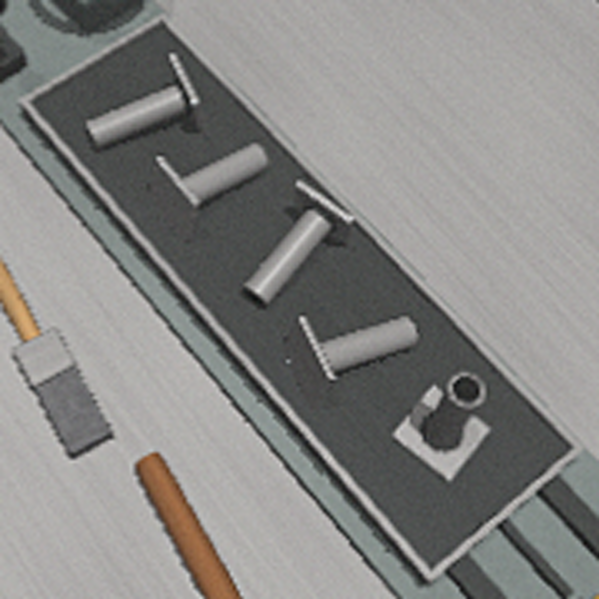

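View pics/d1.png

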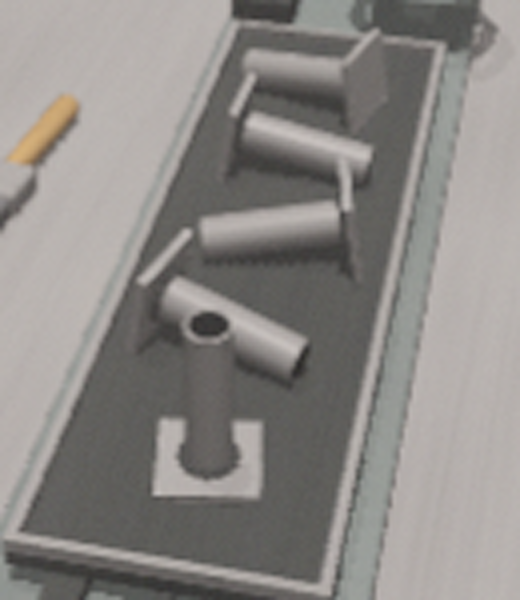

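The four toppled posts, in s1 pixels: A's plate top edge runs (173,57)-(194,103), with its tube end at (92,132). B: (160,158)-(197,203), end (262,152). C: (299,184)-(351,219), end (255,292). D: (304,320)-(332,376), end (410,330). Post 5 stands at about (441,435).

Run:
```python
from h import *
S=lambda p:(210+p[0]/3.333,140+p[1]/3.333)
D=lambda p:(195+p[0]/4,180+p[1]/4)
sc={'A':((173,57),(194,103),(92,132)),'B':((160,158),(197,203),(262,152)),'C':((299,184),(351,219),(255,292)),'D':((304,320),(332,376),(410,330))}
sd={'A':((348,62),(378,32),(250,65)),'B':((237,110),(252,75),(365,160)),'C':((342,157),(347,207),(208,238)),'D':((142,283),(188,233),(300,355))}
th=np.radians(2.1);ex=np.array([np.cos(th),np.sin(th)]);ey=np.array([-ex[1],ex[0]])
for k in sc:
  for n,F,d in(("scene",S,sc),("side",D,sd)):
    a,b=(at(n,F(p),.089)[:2] for p in d[k][:2]); e=at(n,F(d[k][2]),.047)[:2]
    m=(a+b)/2; t=(b-a)/np.linalg.norm(b-a); u=np.array([-t[1],t[0]]); u*=np.sign(u@(e-m))
    h=np.degrees(np.arctan2(u[1],u[0])); h2=np.degrees(np.arctan2(*(e-m)[::-1]))
    print(k,n,"top",m.round(3),"len",np.linalg.norm(b-a).round(3),"head",h.round(1),h2.round(1),"end",e.round(3),np.linalg.norm(e-m).round(3))
print("post5 plate",[at("scene",S(p),.040)[:2].round(3) for p in((395,433),(449,479),(489,433))],"top",at("scene",S((466,390)),.130).round(3), at("side",D((209,324)),.130).round(3))
for p in((26,101),(163,21),(575,447),(432,577)): print(at("scene",S(p),.042).round(3))
for p in((238,26),(447,44),(332,592),(8,540)): print(at("side",D(p),.042).round(3))
```

```text
A scene top [ 0.546 -0.104] len 0.053 head -15.6 -17.2 end [ 0.627 -0.129] 0.085
A side top [ 0.54  -0.103] len 0.048 head -15.8 -15.0 end [ 0.627 -0.127] 0.09
B scene top [ 0.609 -0.023] len 0.053 head 179.4 -179.4 end [ 0.517 -0.024] 0.092
B side top [ 0.607 -0.024] len 0.045 head -179.1 -178.4 end [ 0.523 -0.026] 0.083
C scene top [0.523 0.063] len 0.052 head 15.2 11.9 end [0.606 0.08 ] 0.084
C side top [0.523 0.061] len 0.053 head 14.0 15.9 end [0.604 0.084] 0.084
D scene top [0.61 0.16] len 0.05 head 166.3 166.5 end [0.524 0.181] 0.088
D side top [0.608 0.161] len 0.053 head 166.1 169.7 end [0.525 0.176] 0.085
post5 plate [array([0.589, 0.239]), array([0.579, 0.291]), array([0.529, 0.282])] top [0.559 0.259 0.13 ] [0.557 0.258 0.13 ]
[ 0.656 -0.195  0.042]
[ 0.5   -0.198  0.042]
[0.482 0.331 0.042]
[0.64  0.34  0.042]
[ 0.652 -0.189  0.042]
[ 0.491 -0.203  0.042]
[0.475 0.333 0.042]
[0.639 0.341 0.042]
```

servo_tool(deltas=[[3.2,-2.4,0,3,0.5],[6.4,-4.7,0,6,0.5],[9.6,-7.1,0,9,0.5],[12.8,-9.4,0,12,0.5],[16,-11.8,0,15,0.5],[19.2,-14.2,0,18,0.5],[22.4,-16.5,0,21,0.5],[25.6,-18.9,0,24,0.5],[28.8,-21.2,0,28,0.5],[32,-23.6,0,31,0.5]], squeeze=40)

```text
time_s: 1.03
tool_pos: [0.4343, -0.2912, 0.2314]
ee_rot: [180.0, -0.0, -12.9]
contact_force: [0.7, -1.4, -0.6]
width: 0.497
gripper_force: 0.0
```

```bash
cat >> h.py <<'E'
def go(x,y,z,yaw):
    o=manip.get_obs();p=o["tool_pos"];a=np.radians(o["ee_rot"][2]);d=np.array([x,y,z])-p
    t=-(yaw-o["ee_rot"][2]); t=(t+90)%180-90
    print("t",round(o["time_s"],2),"pos",p.round(4),"rot",o["ee_rot"].round(1),"w",round(o["width"],3),"gf",round(o["gripper_force"],1),"F",o["contact_force"].round(1))
    print("delta cm",(100*np.array([np.cos(a)*d[0]+np.sin(a)*d[1],np.sin(a)*d[0]-np.cos(a)*d[1],-d[2]])).round(2),"turn",round(t,1))
E
python3 -c "
from h import *
go(.546,.18,.13,-13)"
```

```text
t 1.03 pos [ 0.4343 -0.2912  0.2314] rot [180.   -0.  -12.9] w 0.497 gf 0.0 F [ 0.7 -1.4 -0.6]
delta cm [  0.33 -48.43  10.14] turn 0.1
```

servo_tool(deltas=[[0,-4,0,0,0.5],[0,-8,0,0,0.5],[0,-12,0,0,0.5],[0,-16,0,0,0.5],[0,-20,0,0,0.5],[0,-24,0,0,0.5],[0.1,-28,0,0,0.5],[0.2,-32,0,0,0.5],[0.3,-36,0,0,0.5],[0.3,-40,1,0,0.5]])

```text
time_s: 1.87
tool_pos: [0.5262, 0.0987, 0.2229]
ee_rot: [-179.9, -0.2, -12.8]
contact_force: [1.1, 0.3, 1.0]
width: 0.5
gripper_force: 0.0
```

servo_tool(deltas=[[0,-2,0,0,0.5],[0,-4,1,0,0.5],[0,-6.5,2,0,0.5],[0,-8.4,4,0,0.5],[0,-8.4,6,0,0.5],[0,-8.4,8,0,0.5],[0,-8.4,9,0,0.5],[0,-8.4,9,0,0.5],[0,-8.4,9,0,0.5],[0,-8.4,9,0,0.5]])

```text
time_s: 2.7
tool_pos: [0.5441, 0.1786, 0.1324]
ee_rot: [-179.9, -0.1, -12.8]
contact_force: [0.6, 0.2, -0.5]
width: 0.503
gripper_force: 0.0
```

Run:
```python
from h import *
go(.546,.18,.034,-13)
cv2.imwrite("pics/w1.png",snapshot("wrist")[:,:,::-1])
```

```text
t 2.7 pos [0.5441 0.1786 0.1324] rot [-1.799e+02 -1.000e-01 -1.280e+01] w 0.503 gf 0.0 F [ 0.6  0.2 -0.5]
delta cm [ 0.15 -0.18  9.84] turn 0.2
```

View pics/w1.png

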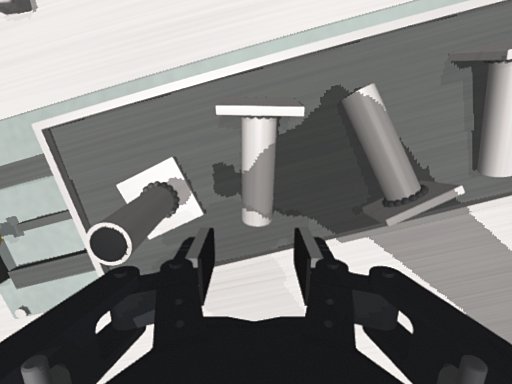

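The post D tube is centred between the fingers (column 257), and its plate edge is square to the tool. I'll descend and grip.

servo_tool(deltas=[[0.1,-0.1,2,0,0.5],[0.1,-0.1,4,0,0.5],[0.1,-0.1,6,0,0.5],[0.1,-0.1,7.5,0,0.5],[0.1,-0.1,8.5,0,0.5],[0.1,-0.1,9.2,0,0.5],[0.1,-0.1,9.7,0,0.5],[0.1,-0.1,9.7,0,0.15],[0.1,-0.1,9.7,0,0.15],[0.1,-0.1,9.7,0,0.15]], squeeze=30)

```text
time_s: 3.58
tool_pos: [0.5448, 0.1793, 0.0349]
ee_rot: [-180.0, -0.0, -12.7]
contact_force: [-0.1, -1.2, -0.9]
width: 0.293
gripper_force: 29.2
```

servo_tool(deltas=[[0,0,0,0,0.1],[0,0,0,0,0.1],[0,0,0,0,0.1],[0,0,0,0,0.1],[0,0,0,0,0.1],[0,0,0,0,0.1],[0,0,0,0,0.1],[0,0,0,0,0.1],[0,0,0,0,0.1],[0,0,0,0,0.1]])

```text
time_s: 4.42
tool_pos: [0.5447, 0.1794, 0.0345]
ee_rot: [-180.0, -0.0, -12.7]
contact_force: [-1.0, 0.1, 3.1]
width: 0.294
gripper_force: 29.6
```

servo_tool(deltas=[[0,0,-0.4,0,0.1],[0.2,0,-0.8,0,0.1],[0.4,0,-1.2,0,0.1],[0.7,0,-1.8,0,0.1],[1.0,0,-2.4,0,0.1],[1.4,0,-3.0,0,0.1],[1.8,0,-3.5,0,0.1],[2.3,0,-4.0,0,0.1],[2.7,0,-4.4,0,0.1],[2.7,0,-4.4,0,0.1]], squeeze=20)

```text
time_s: 5.25
tool_pos: [0.5726, 0.173, 0.0794]
ee_rot: [-179.9, -0.1, -12.8]
contact_force: [0.3, 0.3, -2.4]
width: 0.301
gripper_force: 11.5
```

Run:
```python
from h import *
go(.546,.18,.034,-13)
a=snapshot("wrist");b=snapshot("side")[180:330,175:375]
b=cv2.resize(b,(512,384),interpolation=cv2.INTER_CUBIC)
cv2.imwrite("pics/w2.png",cv2.resize(np.hstack([a,b])[:,:,::-1],(800,300)))
```

```text
t 5.25 pos [0.5726 0.173  0.0794] rot [-1.799e+02 -1.000e-01 -1.280e+01] w 0.301 gf 11.5 F [ 0.3  0.3 -2.4]
delta cm [-2.75 -0.09  4.54] turn 0.2
```

View pics/w2.png

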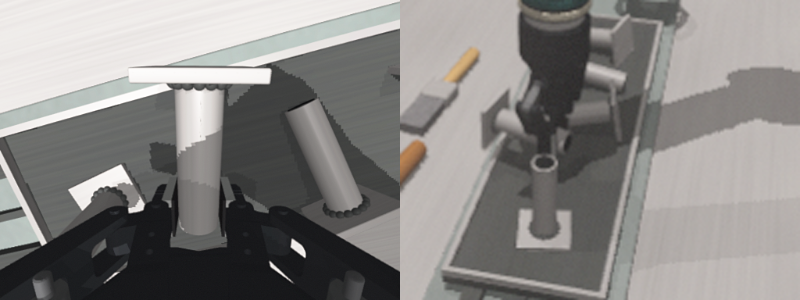

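The tube didn't pivot in the pads at mid-grip: the plate is still level. I'll set it back down, regrip at the very end of the tube with a light squeeze, and lift quickly so the plate swings down.

servo_tool(deltas=[[-1,0,1,0,0.1],[-2,0,2,0,0.1],[-2.7,0,3,0,0.1],[-2.7,0,3.8,0,0.1],[-2.7,0,4.4,0,0.1],[-2.7,0,4.4,0,0.1],[-2.7,0,4.4,0,0.5],[-2.7,0,4.4,0,0.5],[-4,0,4.5,0,0.5],[-5.3,0,4.5,0,0.5]])

```text
time_s: 6.18
tool_pos: [0.5199, 0.1845, 0.0331]
ee_rot: [-180.0, -0.1, -12.8]
contact_force: [-0.6, -0.4, 0.1]
width: 0.499
gripper_force: 0.0
```

servo_tool(deltas=[[0,0,0,0,0.5],[0,0,0,0,0.1],[0,0,0,0,0.1],[0,0,0,0,0.1],[0,0,0,0,0.1],[0,0,0,0,0.1],[0,0,-4,0,0.1],[0,0,-8,0,0.1],[0,0,-11,0,0.1],[0,0,-11,0,0.1]], squeeze=20)

```text
time_s: 7.02
tool_pos: [0.5242, 0.1864, 0.1497]
ee_rot: [-179.6, -0.6, -12.8]
contact_force: [-0.1, 0.1, 0.1]
width: 0.101
gripper_force: 0.0
```

Run:
```python
from h import *
go(.546,.18,.034,-13)
a=snapshot("wrist");b=snapshot("side")[180:330,175:375]
b=cv2.resize(b,(512,384),interpolation=cv2.INTER_CUBIC)
cv2.imwrite("pics/w3.png",cv2.resize(np.hstack([a,b])[:,:,::-1],(800,300)))
```

```text
t 7.02 pos [0.5242 0.1864 0.1497] rot [-179.6   -0.6  -12.8] w 0.101 gf 0.0 F [-0.1  0.1  0.1]
delta cm [ 2.26  0.14 11.57] turn 0.2
```

View pics/w3.png

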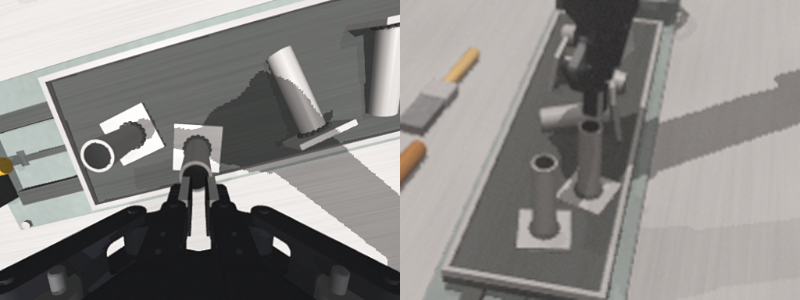

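Post D slipped from the tip, but it swung upright and stands on its plate at about (197,147) in the left half. I'll check where it is and carry on with post C.

Run:
```python
from h import *
c=camera_model("wrist")
for p in((175,123),(222,127),(172,170),(196,180)): print(at("wrist",(p[0]*1.28,p[1]*1.28),.130 if p[1]==180 else .040,c).round(3))
# C: E=(.514,.060) head 14
u=np.array([np.cos(np.radians(14)),np.sin(np.radians(14))]);G=np.array([.514,.060])+u*(.0046+.986*.093);print(G)
go(G[0],G[1],.16,14)
```

```text
[0.559 0.202 0.04 ]
[0.543 0.152 0.04 ]
[0.506 0.219 0.04 ]
[0.523 0.185 0.13 ]
[0.60743754 0.08329659]
t 7.12 pos [0.5211 0.1848 0.1448] rot [-179.9   -0.2  -12.8] w 0.1 gf 0.0 F [-0.1  0.6 -0.2]
delta cm [10.67  7.98 -1.52] turn -26.8
```

Post D stands at (0.524,0.185), close to the lip. I'll regrip it upright and shift it about 3 cm inwards.

servo_tool(deltas=[[0.1,0,0,0,0.55],[0.1,0,0,0,0.55],[0.1,0,0,0,0.55],[0.1,0,2,0,0.55],[0.1,0,4,0,0.55],[0.1,0,5,0,0.55],[0.1,0,5,0,0.1],[0.1,0,5,0,0.1],[0.1,0,5,0,0.1],[0.1,0,5,0,0.1]], squeeze=50)

```text
time_s: 7.95
tool_pos: [0.5203, 0.1848, 0.0937]
ee_rot: [180.0, -0.0, -12.7]
contact_force: [0.3, -0.0, -3.0]
width: 0.289
gripper_force: 50.3
```

servo_tool(deltas=[[0,0,0,0,0.1],[0,0,-0.7,0,0.1],[0,0,-1.2,0,0.1],[1,0,-1.2,0,0.1],[2,0,-1.2,0,0.1],[3,0,-1.2,0,0.1],[3.4,0,-1.2,0,0.1],[3.4,0,-1.2,0,0.1],[3.4,0,-0.8,0,0.1],[3.4,0,-0.4,0,0.1]])

```text
time_s: 8.78
tool_pos: [0.5528, 0.1774, 0.0967]
ee_rot: [180.0, 0.0, -12.7]
contact_force: [-0.6, 0.4, -3.1]
width: 0.293
gripper_force: 50.4
```

servo_tool(deltas=[[0,0,0.15,0,0.1],[0,0,0.3,0,0.1],[0,0,0.35,0,0.1],[0,0,0.35,0,0.5],[0,0,0.35,0,0.5],[0,0,0.35,0,0.5],[0,0,0.3,0,0.5],[0,0,-3,0,0.5],[0,0,-6,0,0.5],[0,0,-7,0,0.5]])

```text
time_s: 9.62
tool_pos: [0.5554, 0.1784, 0.1716]
ee_rot: [-179.8, -0.3, -12.7]
contact_force: [1.0, 0.7, 0.4]
width: 0.496
gripper_force: 0.0
```

Run:
```python
from h import *
cv2.imwrite("pics/w4.png",snapshot("wrist")[:,:,::-1])
go(.605,.083,.16,14)
```

```text
t 9.67 pos [0.5559 0.1784 0.1722] rot [-179.8   -0.4  -12.7] w 0.499 gf 0.0 F [0.1 0.7 0.6]
delta cm [6.89 8.22 1.22] turn -26.7
```

servo_tool(deltas=[[1,1,0,-5,0.5],[2,2,0,-10,0.5],[3.2,3.6,0,-15,0.5],[4.4,5.2,0,-20,0.5],[5.6,6.7,0,-25,0.5],[6.9,8.2,0,-26.7,0.5],[6.9,8.2,1.5,-26.7,0.5],[6.9,8.2,3,-26.7,0.5],[6.9,8.2,4,-26.7,0.5],[6.9,8.2,4,-26.7,0.5]])

```text
time_s: 10.5
tool_pos: [0.6005, 0.0817, 0.1243]
ee_rot: [-180.0, 0.3, 14.0]
contact_force: [-0.8, 0.1, 0.9]
width: 0.496
gripper_force: 0.0
```

Run:
```python
from h import *
cv2.imwrite("pics/w5.png",snapshot("wrist")[:,:,::-1])
go(.605,.083,.034,14)
```

```text
t 10.55 pos [0.6013 0.0821 0.1257] rot [-180.     0.2   14. ] w 0.503 gf 0.0 F [0.3 0.2 0.7]
delta cm [0.38 0.01 9.17] turn -0.0
```

View pics/w5.png

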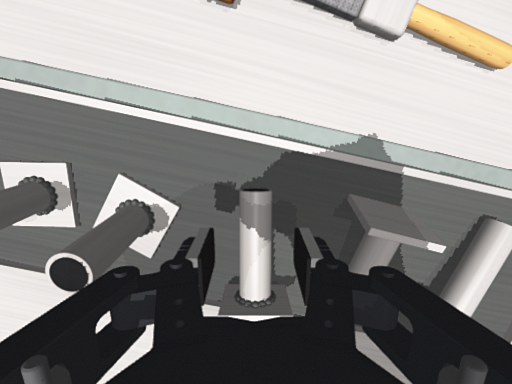

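D and post 5 stand flat. C's tube is centred, with its open end at (256,190).

Run:
```python
from h import *
c=camera_model("wrist")
e=at("wrist",(256,189),.060,c)[:2];o=manip.get_obs()["tool_pos"][:2]
u=np.array([np.cos(np.radians(14)),np.sin(np.radians(14))])
print(e,"end beyond TCP along u mm",1000*(e-o)@u, "lat",1000*np.cross(u,e-o))
```

```text
[0.61488647 0.08294744] end beyond TCP along u mm 13.400061766202723 lat -2.511571010012459<stdin>:5: DeprecationWarning: Arrays of 2-dimensional vectors are deprecated. Use arrays of 3-dimensional vectors instead. (deprecated in NumPy 2.0)
```

servo_tool(deltas=[[1,0,2,0,0.5],[1,0,4,0,0.5],[1,0,6,0,0.5],[1,0,7.5,0,0.5],[1,0,8.5,0,0.5],[1,0,9.1,0,0.5],[1,0,9.1,0,0.1],[1,0,9.1,0,0.1],[1,0,9.1,0,0.1],[1,0,9.1,0,0.1]], squeeze=20)

```text
time_s: 11.38
tool_pos: [0.6125, 0.0847, 0.0371]
ee_rot: [180.0, -0.1, 14.0]
contact_force: [-1.2, -0.0, -0.9]
width: 0.291
gripper_force: 19.7
```

servo_tool(deltas=[[0,0,0,0,0.1],[0,0,0,0,0.1],[0,0,-2,0,0.1],[0,0,-5,0,0.1],[0,0,-8,0,0.1],[0,0,-9.5,0,0.1],[0,0,-9.5,0,0.1],[0,0,-9.5,0,0.1],[0,0,-9.5,0,0.1],[0,0,-9.5,0,0.1]])

```text
time_s: 12.22
tool_pos: [0.6108, 0.0841, 0.1292]
ee_rot: [-180.0, 0.2, 14.0]
contact_force: [0.9, -0.1, -2.5]
width: 0.289
gripper_force: 21.9
```

Run:
```python
from h import *
a=snapshot("wrist");b=snapshot("side")[180:330,175:375]
b=cv2.resize(b,(512,384),interpolation=cv2.INTER_CUBIC)
cv2.imwrite("pics/w6.png",cv2.resize(np.hstack([a,b])[:,:,::-1],(800,300)))
```

```text
(no output)
```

View pics/w6.png

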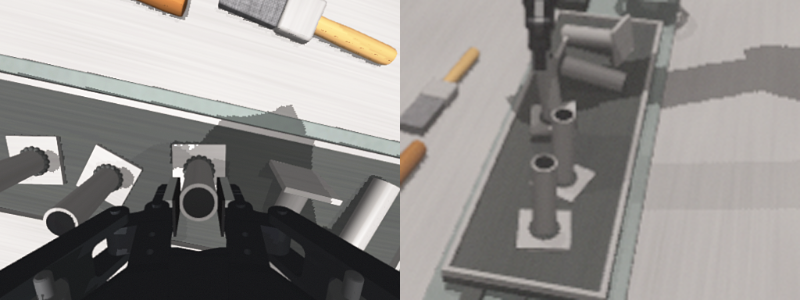

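C hangs plumb in the grip. I'll move it in from the lip and lower it.

servo_tool(deltas=[[-0.5,0,0,0,0.1],[-1.2,0,0,0,0.1],[-2,0,0,0,0.1],[-2.8,0,0,0,0.1],[-3.4,0,0,0,0.1],[-3.4,0,0.5,0,0.1],[-3.4,0,1.0,0,0.1],[-3.4,0,1.5,0,0.1],[-3.4,0,1.8,0,0.1],[-3.4,0,1.8,0,0.1]], squeeze=30)

```text
time_s: 13.15
tool_pos: [0.5821, 0.0765, 0.1157]
ee_rot: [179.9, -0.3, 13.9]
contact_force: [-0.7, -0.9, 11.6]
width: 0.285
gripper_force: 34.9
```

servo_tool(deltas=[[0,0,0.1,0,0.1],[0,0,0.2,0,0.1],[0,0,0.3,0,0.1],[0,0,0.4,0,0.1],[0,0,0.5,0,0.1],[0,0,0.5,0,0.1],[0,0,0.5,0,0.1],[0,0,0.5,0,0.1],[0,0,0.5,0,0.1],[0,0,0.5,0,0.1]])

```text
time_s: 13.98
tool_pos: [0.5851, 0.0772, 0.1159]
ee_rot: [179.8, -0.7, 13.9]
contact_force: [-5.7, -3.5, 39.8]
width: 0.285
gripper_force: 37.5
```

servo_tool(deltas=[[0,0,-0.2,0,0.1],[0,0,-0.4,0,0.1],[0,0,-0.5,0,0.1],[0,0,-0.5,0,0.1],[0,0,-0.5,0,0.5],[0,0,-0.5,0,0.5],[0,0,-0.5,0,0.5],[0,0,-0.5,0,0.5],[0,0,-3,0,0.5],[0,0,-5,0,0.5]])

```text
time_s: 14.82
tool_pos: [0.5784, 0.0764, 0.1577]
ee_rot: [-180.0, 0.2, 14.0]
contact_force: [-0.3, -0.5, -0.4]
width: 0.5
gripper_force: 0.0
```

Run:
```python
from h import *
go(.535,-.024,.172,0)
a=snapshot("wrist");b=snapshot("side")[180:330,175:375]
b=cv2.resize(b,(512,384),interpolation=cv2.INTER_CUBIC)
cv2.imwrite("pics/w7.png",cv2.resize(np.hstack([a,b])[:,:,::-1],(800,300)))
```

```text
t 14.82 pos [0.5784 0.0764 0.1577] rot [-180.     0.2   14. ] w 0.5 gf 0.0 F [-0.3 -0.5 -0.4]
delta cm [-6.63  8.69 -1.43] turn 14.0
```

View pics/w7.png

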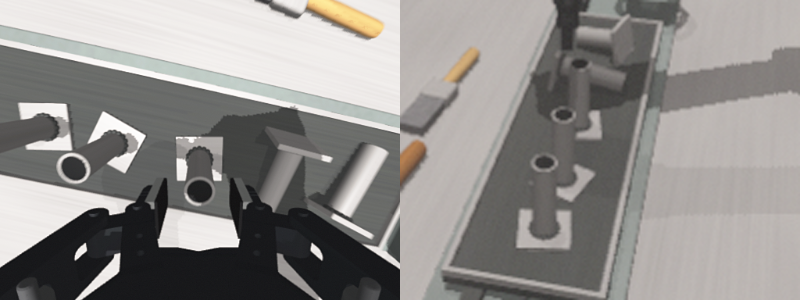

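C stands flat. In w7, B's plate top edge runs (265,131)-(332,158) and A's tube end is at about (373,146). I'll cross-check both.

Run:
```python
from h import *
c=camera_model("wrist")
f=lambda x,y,z:at("wrist",(x*1.28,y*1.28),z,c)[:2].round(4)
a,b=f(265,130,.089),f(332,158,.089);print("B top",(a+b)/2,np.linalg.norm(b-a),np.degrees(np.arctan2(*(b-a)[::-1]))+90)
print("A end",f(373,145,.060))
go(.519,-.0245,.125,0)
```

```text
B top [ 0.621 -0.017] 0.07574536289437128 -8.044522463335554
A end [ 0.6377 -0.1145]
t 14.92 pos [0.5813 0.077  0.1611] rot [180.   -0.3  14. ] w 0.5 gf 0.0 F [-0.6  0.6 -0.2]
delta cm [-8.49  8.35  3.61] turn 14.0
```

servo_tool(deltas=[[0,0,-1.5,0,0.5],[-1,1,-1.5,2,0.5],[-2.5,2.5,-1.5,4,0.5],[-4,4,-1.5,7,0.5],[-5.5,5.5,-1.5,10,0.5],[-7,7,-1.5,12,0.5],[-8.5,8.35,-0.5,14,0.5],[-8.5,8.35,1.5,14,0.5],[-8.5,8.35,3,14,0.5],[-8.5,8.35,3,14,0.5]])

```text
time_s: 15.75
tool_pos: [0.5135, -0.0267, 0.1248]
ee_rot: [180.0, 0.4, -0.2]
contact_force: [0.5, 1.0, -0.3]
width: 0.5
gripper_force: 0.0
```

Run:
```python
from h import *
go(.519,-.0245,.036,0)
cv2.imwrite("pics/w8.png",snapshot("wrist")[:,:,::-1])
```

```text
t 15.75 pos [ 0.5135 -0.0267  0.1248] rot [180.    0.4  -0.2] w 0.5 gf 0.0 F [ 0.5  1.  -0.3]
delta cm [ 0.55 -0.22  8.88] turn -0.2
```

View pics/w8.png

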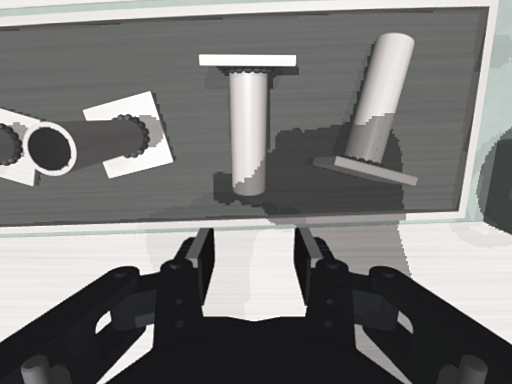

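B's tube end is at (249,193) and its plate top edge at (200-295,57). A's plate top edge runs (337,159)-(415,183) and its tube end is near (397,36).

Run:
```python
from h import *
c=camera_model("wrist")
f=lambda x,y,z:at("wrist",(x,y),z,c)[:2].round(4)
def P(a,b,e,s):
    a,b=f(*a,.089),f(*b,.089);m=(a+b)/2;t=(b-a)/np.linalg.norm(b-a);u=np.array([-t[1],t[0]]);u*=np.sign(s*u[0]);
    E=m-.0092*u;print("top",m,np.linalg.norm(b-a).round(3),"head",np.degrees(np.arctan2(u[1],u[0])).round(1),"end model",E+.0993*u,"end seen",f(*e))
P((200,56),(295,56),(249,194,.045),-1)
P((337,158),(416,182),(398,34,.060),1)
```

```text
top [ 0.61445 -0.02365] 0.055 head 179.9 end model [ 0.52435015 -0.02348528] end seen [ 0.52   -0.0232]
top [ 0.54765 -0.10575] 0.055 head -16.4 end model [ 0.63406258 -0.13126228] end seen [ 0.6337 -0.1227]
```

servo_tool(deltas=[[1.1,-0.3,2,0,0.5],[1.1,-0.3,4,0,0.5],[1.1,-0.3,6,0,0.5],[1.1,-0.3,7.5,0,0.5],[1.1,-0.3,8.5,0,0.5],[1.1,-0.3,8.9,0,0.5],[1.1,-0.3,8.9,0,0.1],[1.1,-0.3,8.9,0,0.1],[1.1,-0.3,8.9,0,0.1],[1.1,-0.3,8.9,0,0.1]], squeeze=20)

```text
time_s: 16.63
tool_pos: [0.5282, -0.0223, 0.04]
ee_rot: [180.0, -0.1, -0.0]
contact_force: [-0.4, -0.4, -0.6]
width: 0.291
gripper_force: 21.6
```

servo_tool(deltas=[[0,0,0,0,0.1],[0,0,0,0,0.1],[0,0,-2,0,0.1],[0,0,-5,0,0.1],[0,0,-8,0,0.1],[0,0,-9.5,0,0.1],[0,0,-9.5,0,0.1],[0,0,-9.5,0,0.1],[0,0,-9.5,0,0.1],[0,0,-9.5,0,0.1]])

```text
time_s: 17.47
tool_pos: [0.5266, -0.0223, 0.1326]
ee_rot: [-180.0, 0.2, -0.0]
contact_force: [-0.5, 0.1, -3.3]
width: 0.292
gripper_force: 21.5
```

Run:
```python
from h import *
a=snapshot("wrist");b=snapshot("side")[150:300,195:395]
b=cv2.resize(b,(512,384),interpolation=cv2.INTER_CUBIC)
cv2.imwrite("pics/w9.png",cv2.resize(np.hstack([a,b])[:,:,::-1],(800,300)))
```

```text
(no output)
```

View pics/w9.png

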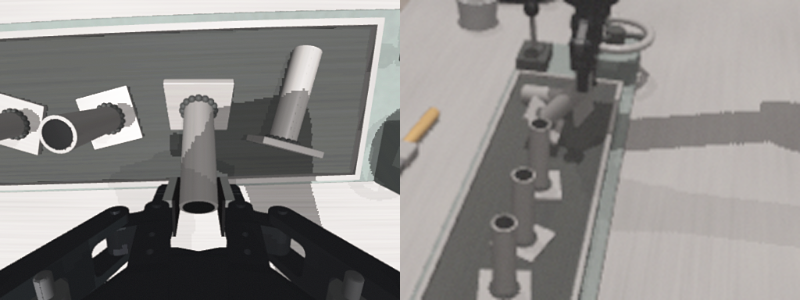

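B has swung only partway (plate still leading). A couple of quick upward jerks should finish the swing.

servo_tool(deltas=[[0,0,-4,0,0.1],[0,0,-4,0,0.1],[0,0,-3,0,0.1],[0,0,-2,0,0.1],[0,0,-1,0,0.1],[0,0,-5,0,0.1],[0,0,-5,0,0.1],[0,0,-4,0,0.1],[0,0,-4,0,0.1],[0,0,-4,0,0.1]])

```text
time_s: 18.4
tool_pos: [0.5258, -0.0223, 0.1715]
ee_rot: [-180.0, 0.3, -0.0]
contact_force: [0.4, -0.3, -3.2]
width: 0.294
gripper_force: 20.5
```

Run:
```python
from h import *
a=cv2.imread("pics/w9.png")[:,:400]
c=camera_model("wrist");b=snapshot("wrist")
cv2.imwrite("pics/w10.png",cv2.resize(b[:,:,::-1],(400,300)))
go(.56,-.024,.12,0)
# predicted weld-ring pixel for hang angles
o=manip.get_obs()["tool_pos"]
for ph in(40,50,60,70,80,90):
    G=o+[0,0,.013];r=G+.092*np.array([np.cos(np.radians(ph)),0,-np.sin(np.radians(ph))]);print(ph,(proj("wrist",[r],c)[0]/1.28).round())
```

```text
t 18.45 pos [ 0.5264 -0.0223  0.1722] rot [-180.     0.2   -0. ] w 0.29 gf 20.5 F [ 0.   0.6 -2.5]
delta cm [3.36 0.17 5.22] turn -0.0
40 [197.  85.]
50 [197.  99.]
60 [197. 113.]
70 [197. 127.]
80 [197. 142.]
90 [197. 157.]
```

View pics/w10.png

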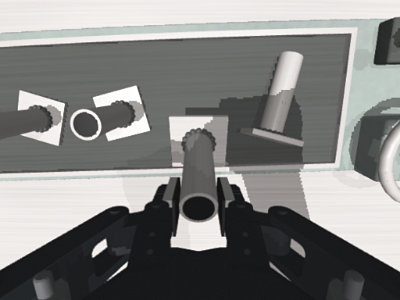

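B now hangs at about 78° (weld ring at (199,138)), which is enough. I'll move it inwards and set it down.

servo_tool(deltas=[[0.5,0,0,0,0.1],[1,0,0.5,0,0.1],[1.7,0,1,0,0.1],[2.4,0,2,0,0.1],[2.8,0,3,0,0.1],[2.8,0,4,0,0.1],[2.8,0,4.6,0,0.1],[2.8,0,4.9,0,0.1],[2.8,0,5.1,0,0.1],[2.8,0,5.2,0,0.1]])

```text
time_s: 19.28
tool_pos: [0.5556, -0.0222, 0.122]
ee_rot: [180.0, 0.0, -0.0]
contact_force: [-0.0, -0.3, -2.5]
width: 0.295
gripper_force: 20.5
```

servo_tool(deltas=[[0,0,0.1,0,0.1],[0,0,0.2,0,0.1],[0,0,0.3,0,0.1],[0,0,0.3,0,0.1],[0,0,0.3,0,0.1],[0,0,0.3,0,0.1],[0,0,0.3,0,0.1],[0,0,0.3,0,0.1],[0,0,0.3,0,0.1],[0,0,0.3,0,0.1]])

```text
time_s: 20.12
tool_pos: [0.5564, -0.0222, 0.1198]
ee_rot: [180.0, -0.1, -0.0]
contact_force: [0.6, -0.0, 5.6]
width: 0.293
gripper_force: 21.1
```

servo_tool(deltas=[[0,0,0.1,0,0.1],[0,0,0.2,0,0.1],[0,0,0.2,0,0.1],[0,0,0.1,0,0.5],[0,0,0.1,0,0.5],[0,0,0.1,0,0.5],[0,0,0.1,0,0.5],[0,0,0,0,0.5],[0,0,-3,0,0.5],[0,0,-5,0,0.5]])

```text
time_s: 20.95
tool_pos: [0.5553, -0.022, 0.1695]
ee_rot: [-180.0, 0.1, -0.0]
contact_force: [1.2, -0.3, 0.8]
width: 0.499
gripper_force: 0.0
```

Run:
```python
from h import *
u=np.array([np.cos(np.radians(-16.2)),np.sin(np.radians(-16.2))])
E0=np.array([.546,-.105])-.0092*u; G=E0+.0993*u-.004*u; print(G)
p=snapshot("wrist");cv2.imwrite("pics/w11.png",p[:,:,::-1])
g=cv2.cvtColor(p,cv2.COLOR_RGB2GRAY)
print(g[60:280:8,150:370:10])
go(.627,-.1285,.17,-16.2)
```

```text
[ 0.62868129 -0.12902113]
[[238 238 238 238 237 237 237 237 237 237 237 238 238 239 231 223 206 188
  182 175 173 179]
 [196 202 200 201 202 202 203 202 198 200 198 194 198 193 193 192 194 193
  190 192 190 188]
 [200 201 200 201 202 201 200 199 205 217 230 241 247 250 250 249 249 247
  247 246 245 244]
 [246 247 248 249 251 253 255 243 213 169 126  98  93  90  93 108 109 110
  110 111 110 109]
 [105 106 107 108 109 110 110 111 112 112 112 113 110 111 109 110 110 109
  109 109 109 108]
 [109 108 108 108 108 109 109 110 109 110 109 111 111 110 110 109 109 110
  108 108 108 106]
 [109 108 110 109 109 109 109 109 110 109 108 106 105 105 106 106 106 107
  108 107 107 163]
 [107 108 108 106 107 107 108 108 109 110 110 110 110 111 111 110 108 107
  106 105  86 182]
 [107 108 107 107 106 107 109 108 110 110 111 111 111 108 109 110 110 104
  102  65  61 126]
 [110 110 109 109 109 110 109 109 108 109 111 110 111 111  68  67  67  68
   68  67  87 131]
 [109 109 109 109 110 108 108 108 255 255 255 255 254 223  69  67  68  67
   67  63 103 138]
 [178 255 254  89 107 110 109 109 254 254 255 254 2
[... 961 characters left out ...]
7  64  64]
 [ 97  98  99  99  84  87  20  98  99  98  99 108 108 110 111  17  90  70
   70  70  74  77]
 [ 78  78  83  93  24  88  21 175 198 210 218 235 239 239 239  20  91  25
  153 153 151 151]
 [210 200 209  23  89  39  22 229 230 230 240 240 239 238 237  19  91  64
   25 149 149 148]
 [236 236  65  26  89  38  20 224 225 225 237 238 237 237 237  22  47  27
   24 102 150 150]
 [236  88  27  26  24  40  17 228 228 229 240 239 239 238 237  19  34  26
   32  24 153 149]
 [ 23  21  26  25  26  39  40 227 228 228 238 238 237 236 235  17  29  24
   26  25  25  25]]
t 21.0 pos [ 0.5581 -0.0219  0.1738] rot [180.   -0.3  -0. ] w 0.501 gf 0.0 F [1.4 0.4 2.4]
delta cm [ 6.89 10.66  0.38] turn 16.2
```

B stands on its plate: the white quad sits around (255,172), with the dark bore at (255,190). Next is A.

servo_tool(deltas=[[0,1,0,2,0.5],[1,2,0,4,0.5],[2,3.5,0,6,0.5],[3.3,5.2,0,8,0.5],[4.5,7,0,10,0.5],[5.7,8.8,0,13,0.5],[6.9,10.65,0,16.2,0.5],[6.9,10.65,2,16.2,0.5],[6.9,10.65,4,16.2,0.5],[6.9,10.65,5,16.2,0.5]])

```text
time_s: 21.83
tool_pos: [0.6229, -0.1306, 0.1151]
ee_rot: [179.9, 0.3, -16.4]
contact_force: [-1.0, 0.2, 0.0]
width: 0.5
gripper_force: 0.0
```

Run:
```python
from h import *
go(.6275,-.1285,.036,-16.2)
c=camera_model("wrist");p=snapshot("wrist");cv2.imwrite("pics/w12.png",p[:,:,::-1])
g=cv2.cvtColor(p,cv2.COLOR_RGB2GRAY)
print(g[120:320:8,190:330:7])
o=manip.get_obs()["tool_pos"]
print(proj("wrist",[[.629,-.129,.06],[.634,-.131,.06],[.6337,-.1227,.06]],c).round())
```

```text
t 21.83 pos [ 0.6229 -0.1306  0.1151] rot [179.9   0.3 -16.4] w 0.5 gf 0.0 F [-1.   0.2  0. ]
delta cm [ 0.38 -0.34  7.91] turn -0.2
[[236 237 232 235 235 235 238 234 235 234 233 149 132 106 120 119 117 118
  119 119]
 [237 234 237 236 235 235 231 235 236 146 186 115 118 117 119 117 117 120
  121 102]
 [235 236 233 235 234 238 144 194 192 192 118 117 116 117 118 121  60 163
  163 163]
 [235 237 158 170 192 192 189 188 190 192 151 118  90 114 164 162 165  95
   72  79]
 [192 189 192 192 189 188 189 191 117  59 153 160 162 149  71  72  72  72
   71  63]
 [191 190 194 192 116  93 141 251 247 160 102  72  73  75  71  71  73  70
   71  72]
 [164 115  61 140 234 247 247  95  72  74  72  72  73  72  72  71  74  71
   70  71]
 [253 247 154 108  71  72  73  70  73  74  73  71  72  74  71  71  70  72
   71  68]
 [116 116 115  72  71  74  72  73  71  74  72  70  72  72  71  69  69  70
   72  72]
 [116 119 119  74  73  73  73  72  71  74  73  72  69  69  70  73  71  70
   69  69]
 [118 115 119 118  96 120 116 139 176 147 124  72  72  71  70  70  70  69
   71  71]
 [114 115 118 107 107 104 104 12
[... 498 characters left out ...]
2 100 129 203 244 212 168  58 104 112 110  17  21  24
   86  33]
 [ 22 104  21  22 106 102 123 202 241 213 170  56 102 113 111  16  20  32
   33  25]
 [ 24  27  20  21 106 102 103 200 238 213 172  56 104 112 110  93  20  39
   24  26]
 [ 27  24  18  97 104 104  62 202 235 214 175  58  60  67  67 111  20  37
   23  25]
 [ 24  24  21 102 102  62  59 200 231 215 177  58  58  69 109 110  19  33
   24  24]
 [ 25  26  16 101 104  84  82 198 228 216 180  85  84  84 109 109  58  24
   26  26]
 [ 24  26  84 102  84  83  39 196 224 218 182  44  84  82 107 106 104  25
   23  26]
 [ 24  26 104 103  83  84  57  43 122 111  40  66  84  83 104 108 106  23
   27  26]]
[[248. 204.]
 [248. 197.]
 [237. 200.]]
```

servo_tool(deltas=[[0.7,-0.3,2,0,0.5],[0.7,-0.3,4,0,0.5],[0.7,-0.3,6,0,0.5],[0.7,-0.3,7,0,0.5],[0.7,-0.3,7.7,0,0.5],[0.7,-0.3,7.9,0,0.5],[0.7,-0.3,7.9,0,0.1],[0.7,-0.3,7.9,0,0.1],[0.7,-0.3,7.9,0,0.1],[0.7,-0.3,7.9,0,0.1]], squeeze=20)

```text
time_s: 22.72
tool_pos: [0.6329, -0.128, 0.0412]
ee_rot: [-180.0, -0.1, -16.2]
contact_force: [-0.4, 1.0, -0.6]
width: 0.29
gripper_force: 19.7
```

servo_tool(deltas=[[0,0,0,0,0.1],[0,0,0,0,0.1],[0,0,-2,0,0.1],[0,0,-5,0,0.1],[0,0,-8,0,0.1],[0,0,-11,0,0.1],[0,0,-13,0,0.1],[0,0,-13,0,0.1],[0,0,-13,0,0.1],[0,0,-13,0,0.1]])

```text
time_s: 23.55
tool_pos: [0.6306, -0.1277, 0.1684]
ee_rot: [180.0, 0.2, -16.2]
contact_force: [-1.0, -0.4, -3.6]
width: 0.284
gripper_force: 19.8
```

Run:
```python
from h import *
go(.6,-.1285,.12,-16.2)
c=camera_model("wrist");p=snapshot("wrist");cv2.imwrite("pics/w13.png",p[:,:,::-1])
g=cv2.cvtColor(p,cv2.COLOR_RGB2GRAY)
print(g[100:350:9,180:330:8])
o=manip.get_obs()["tool_pos"];u=np.array([np.cos(np.radians(-16.2)),np.sin(np.radians(-16.2)),0])
for ph in(0,30,50,70,80,90):
    G=o+[0,0,.013];r=G-.092*np.cos(np.radians(ph))*u-[0,0,.092*np.sin(np.radians(ph))];print(ph,proj("wrist",[G,r,r+.028*np.cross(u,[0,0,1]),r-.028*np.cross(u,[0,0,1])],c).round().tolist())
```

```text
t 23.55 pos [ 0.6306 -0.1277  0.1684] rot [180.    0.2 -16.2] w 0.284 gf 19.8 F [-1.  -0.4 -3.6]
delta cm [-2.91  0.93  4.84] turn -0.0
[[237 237 238 237 234 236 235 236 236 237 233 234 236 231 233 231 237 158
  154]
 [237 237 236 236 234 238 236 232 237 231 233 233 145 149 149 152 148 151
  153]
 [236 237 236 232 234 233 232 234 231 234 232 236 147 149 148 134 112 119
  119]
 [232 234 234 236 233 234 232 236 233 233 231 149  97 119 120 117 117 118
  117]
 [237 235 236 235 235 233 230 233 235 162 189 116 116 118 118 121  65 164
  118]
 [238 234 235 233 235 160 185 194 185 189 178 118 114  96 165 164  95 155
  118]
 [235 237 132 193 187 189 137 116 116  76 147 160 155  70  72  72  71  63
  137]
 [190 193 191 192 192 116  76 160 160 106  72  74  70  72  72  72  74  71
  156]
 [194 195  87 242 251 249 130 138 139 138 143 145 150 152  70  70  72  69
  157]
 [255 251 217 114 119 113 166 168 168 170 172 173 173 173  69  70  72  71
   74]
 [119 118 119 118 118 117 163 164  80  68  69 107 170 171  69  68  70  71
   70]
 [119 115 118 114 117 102 244  59  82  84  86  79 169 167  73  70  69  70
[... 1011 characters left out ...]
27 222 222 222 223 246 137  22  23  23  24
   24]
 [ 23  28  21  24  23  21  21  22  22  24  22  21  23  23  24  23  25  31
   22]
 [ 25  22  25  25  26  24  25  23  24  25  23  25  24  23  27  24  23  23
   25]
 [ 23  24  21  23  24  23  23  25  21  24  24  24  25  23  23  23  21  21
   24]]
0 [[252.0, 255.0], [252.0, 396.0], [300.0, 396.0], [205.0, 396.0]]
30 [[252.0, 255.0], [252.0, 324.0], [291.0, 324.0], [214.0, 324.0]]
50 [[252.0, 255.0], [253.0, 281.0], [288.0, 281.0], [217.0, 281.0]]
70 [[252.0, 255.0], [253.0, 240.0], [287.0, 240.0], [218.0, 240.0]]
80 [[252.0, 255.0], [253.0, 221.0], [287.0, 221.0], [218.0, 221.0]]
90 [[252.0, 255.0], [253.0, 202.0], [287.0, 202.0], [218.0, 202.0]]
```

A hangs vertical: its plate is centred near (255,200), as predicted for 90°. I'll move it inwards and set it down.

servo_tool(deltas=[[-0.5,0,0,0,0.1],[-1.2,0,0.5,0,0.1],[-2,0,1,0,0.1],[-3,0,1.5,0,0.1],[-4,0,2.5,0,0.1],[-4.5,0,3.2,0,0.1],[-4.5,0,3.8,0,0.1],[-4.5,0,4.2,0,0.1],[-4.5,0,4.4,0,0.1],[-4.5,0,4.4,0,0.1]])

```text
time_s: 24.43
tool_pos: [0.59, -0.1157, 0.1263]
ee_rot: [180.0, -0.1, -16.3]
contact_force: [0.2, 0.1, -2.8]
width: 0.284
gripper_force: 20.0
```

servo_tool(deltas=[[0,0,0.1,0,0.1],[0,0,0.2,0,0.1],[0,0,0.3,0,0.1],[0,0,0.4,0,0.1],[0,0,0.4,0,0.1],[0,0,0.4,0,0.1],[0,0,0.4,0,0.1],[0,0,0.4,0,0.1],[0,0,0.4,0,0.1],[0,0,0.4,0,0.1]])

```text
time_s: 25.27
tool_pos: [0.5913, -0.1165, 0.1256]
ee_rot: [180.0, -0.3, -16.3]
contact_force: [-2.0, -2.3, 13.5]
width: 0.282
gripper_force: 21.5
```

servo_tool(deltas=[[0,0,-0.3,0,0.1],[0,0,-0.3,0,0.5],[0,0,-0.3,0,0.5],[0,0,-0.3,0,0.5],[0,0,-1,0,0.5],[0,0,-4,0,0.5],[0,0,-7,0,0.5],[0,0,-10,0,0.5],[-4,-2,-12,0,0.5],[-8,-4,-13,0,0.5]])

```text
time_s: 26.1
tool_pos: [0.533, -0.0627, 0.252]
ee_rot: [-179.9, -0.3, -16.4]
contact_force: [-0.1, 1.8, 0.6]
width: 0.503
gripper_force: 0.0
```

servo_tool(deltas=[[-2,0,-1,0,0.5],[-5,0,-2,0,0.5],[-8,0,-3,0,0.5],[-8,0,-3,0,0.5],[-8,0,-3,0,0.5],[-8,0,-3,0,0.5],[-8,0,-3,0,0.5],[-8,0,-3,0,0.5],[-8,0,-3,0,0.5],[-8,0,-3,0,0.5]])

```text
time_s: 26.93
tool_pos: [0.455, -0.0397, 0.2789]
ee_rot: [-180.0, 0.1, -16.3]
contact_force: [0.5, -0.4, -0.5]
width: 0.498
gripper_force: 0.0
```

Run:
```python
from h import *
go(.547,-.328,.2,0)
a=snapshot("scene");b=snapshot("side")
r=lambda p,x,y,w,h,W,H:cv2.resize(p[y:y+h,x:x+w],(W,H),interpolation=cv2.INTER_CUBIC)
im=np.hstack([np.vstack([r(a,180,90,100,75,400,300),r(b,240,130,100,75,400,300)]),np.vstack([r(a,210,140,200,150,400,300),r(b,190,170,200,150,400,300)])])
cv2.imwrite("pics/v14.png",im[:,:,::-1])
```

```text
t 26.93 pos [ 0.455  -0.0397  0.2789] rot [-1.80e+02  1.00e-01 -1.63e+01] w 0.498 gf 0.0 F [ 0.5 -0.4 -0.5]
delta cm [16.9  25.1   7.89] turn -16.3
```

View pics/v14.png

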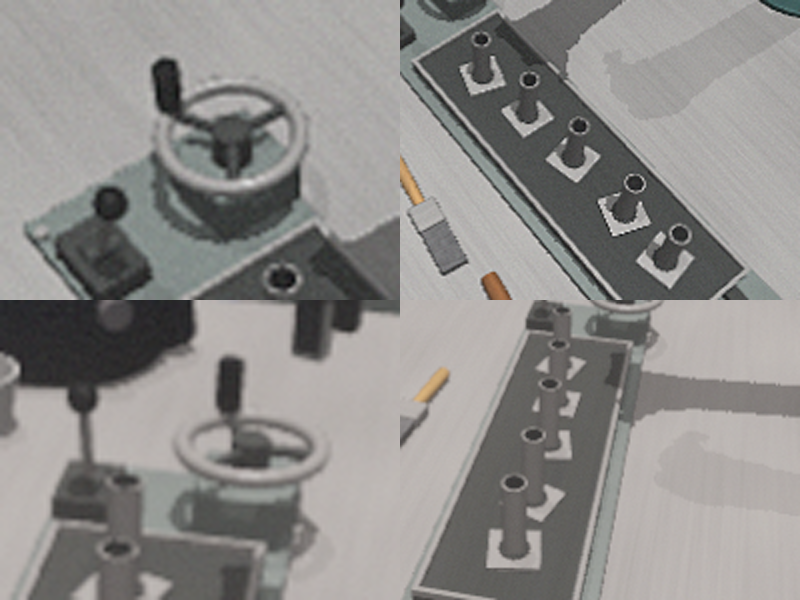

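All five posts stand inside the tray. In the crops, the grip's top and bottom are at scene (163,67)/(172,107) and side (230,62)/(230,110). The ball is at scene (110,204) and side (82,98).

Run:
```python
from h import *
S=lambda p:(180+p[0]/4,90+p[1]/4); D=lambda p:(240+p[0]/4,130+p[1]/4)
def tri(a,b):
    (o1,d1),(o2,d2)=ray("scene",S(a)),ray("side",D(b))
    t=np.linalg.lstsq(np.c_[d1,-d2],o2-o1,rcond=None)[0];x,y=o1+d1*t[0],o2+d2*t[1];return ((x+y)/2).round(4),np.linalg.norm(x-y).round(4)
print("mid",tri((167,86),(230,86)),"top",tri((163,67),(230,62)))
print("ball",tri((110,204),(82,98)))
print("rim c",at("scene",S((231,135)),.083).round(3),at("side",D((252,151)),.083).round(3))
for n,F,p,q in(("scene",S,(163,67),(172,107)),("side",D,(230,62),(230,110))): print(n,at(n,F(p),.134).round(4),at(n,F(q),.090).round(4),at(n,F(((p[0]+q[0])/2,(p[1]+q[1])/2)),.112).round(4))
```

```text
mid (array([ 0.5445, -0.3375,  0.1072]), np.float64(0.0003)) top (array([ 0.5458, -0.3378,  0.1283]), np.float64(0.0))
ball (array([ 0.6483, -0.2481,  0.1243]), np.float64(0.0011))
rim c [ 0.521 -0.284  0.083] [ 0.516 -0.274  0.083]
scene [ 0.5484 -0.3327  0.134 ] [ 0.546  -0.3306  0.09  ] [ 0.547 -0.332  0.112]
side [ 0.5442 -0.325   0.134 ] [ 0.542  -0.3287  0.09  ] [ 0.5431 -0.3273  0.112 ]
```

servo_tool(deltas=[[1.5,2,0,-2,0.5],[3.5,5,0,-4,0.5],[5.5,8,0.5,-6,0.5],[7.5,11,1,-8,0.5],[9.5,14,2,-10,0.5],[11.5,17,3,-12,0.5],[13.5,20,4,-14,0.5],[15.5,23,5,-16.3,0.5],[16.9,25.1,6,-16.3,0.5],[16.9,25.1,6,-16.3,0.5]])

```text
time_s: 27.87
tool_pos: [0.5452, -0.3341, 0.216]
ee_rot: [179.9, 0.2, -0.4]
contact_force: [-0.3, -0.9, -0.0]
width: 0.501
gripper_force: 0.0
```

servo_tool(deltas=[[0,0,0,0,0.5],[0,0,0,0,0.5],[0,0,0,0,0.5],[-1,0,0,0,0.5],[-2,0,0,0,0.5],[-3,0,0,0,0.5],[-4,0,0,0,0.5],[-5,0,0,0,0.5],[-5,0,0,0,0.5],[-5,0,0,0,0.5]])

```text
time_s: 28.7
tool_pos: [0.4962, -0.3283, 0.2199]
ee_rot: [180.0, -0.0, -0.0]
contact_force: [0.8, -0.2, 0.6]
width: 0.499
gripper_force: 0.0
```

Run:
```python
from h import *
go(.546,-.332,.16,0)
c=camera_model("wrist");p=snapshot("wrist");cv2.imwrite("pics/w15.png",p[:,:,::-1])
g=cv2.GaussianBlur(cv2.cvtColor(p,cv2.COLOR_RGB2GRAY),(3,3),0).astype(float)
t=np.linspace(0,2*np.pi,72,endpoint=False)
def samp(x,y,z,r):
    q=proj("wrist",np.c_[x+r*np.cos(t),y+r*np.sin(t),0*t+z],c)
    v=cv2.remap(g.astype(np.float32),q[:,0].astype(np.float32).reshape(-1,1),q[:,1].astype(np.float32).reshape(-1,1),cv2.INTER_LINEAR,borderValue=-1).ravel()
    return np.where(v<45,np.nan,v)   # skip black gripper / outside
best=sorted([(-np.nanmean(samp(x,y,.085,.057)-samp(x,y,.085,.048)-0.0) if np.isfinite(samp(x,y,.085,.057)).sum()>35 else 0,x,y) for x in np.arange(.50,.545,.002) for y in np.arange(-.30,-.26,.002)])[:6]
print(np.round(best,3), np.isfinite(samp(best[0][1],best[0][2],.085,.057)).sum())
print(proj("wrist",[[.519,-.28,.085],[.546,-.332,.134]],c).round())
```

```text
t 28.7 pos [ 0.4962 -0.3283  0.2199] rot [180.  -0.  -0.] w 0.499 gf 0.0 F [ 0.8 -0.2  0.6]
delta cm [4.98 0.37 5.99] turn -0.0
[[-62.207   0.522  -0.286]
 [-62.022   0.522  -0.288]
 [-58.109   0.52   -0.288]
 [-56.327   0.52   -0.286]
 [-52.009   0.524  -0.286]
 [-48.64    0.52   -0.284]] 71
[[203. 163.]
 [257. 138.]]
```

Run:
```python
from h import *
c=camera_model("wrist");p=cv2.imread("pics/w15.png",0)
m=(p<55).astype(np.uint8);n,l,s,ce=cv2.connectedComponentsWithStats(m[:240])
for i in range(1,n):
    if s[i,4]>80: print(s[i],ce[i].round(1))
# fit: sleeve silhouette
print(proj("wrist",[[.5455,-.336,.134],[.5455,-.336,.09],[.5455,-.336+.011,.134],[.5455,-.336-.011,.134]],c).round())
print(p[90:175:5,225:320:5])
```

```text
[126   0  34  13 326] [142.9   4.9]
[ 444    0   68   47 1820] [485.4  15.2]
[198  12  23  33 110] [214.4  33.3]
[130  21  19 133 544] [140.5  79.2]
[176  20  23  20 274] [186.4  30.5]
[180  36  63  24 272] [213.5  55.3]
[ 59  78  15  25 124] [67.6 89.8]
[247 122  27  26 202] [261.5 134.7]
[204 228  10  12  83] [209.6 234.5]
[294 228  10  12  81] [297.9 234.3]
[[263. 140.]
 [261. 136.]
 [249. 140.]
 [277. 140.]]
[[170 170 171 167 170 169 169 170 167 166 165 166 198 195 193 193 194 191
  192]
 [165 160 168 171 167 167 168 167 168 169 166 166 198 195 195 194 195 194
  194]
 [169 143  97  99 102 169 169 167 169 169 166 165 192 189 189 189 189 189
  189]
 [223 214 172 150  95 100 103 168 169 167 166 167 192 188 188 188 188 189
  190]
 [148 170 216 212 159  97 103 103 169 166 168 165 196 193 193 193 193 113
  116]
 [162 139 144 182 227 164 102 101 103 172 164 173 197 194 192 193 112 116
  115]
 [165 166 156 127 172 232 165  97 102 101 101  97 196 193 194 116 117 117
  117]
 [188 190 192 174 133 144  52  64  47  82 101 101 178 189 112 113 113 114
  114]
 [184 186 187 190 175  53  79  73  64  42 101  98 196 157 117 117 116 116
  116]
 [187 186 185 189  65  77  81  80  66  49 101 171 152 113 112 114 113 112
  113]
 [186 189 106  75  91  56  75  70  61  40 100  99 116 115 115 115 117 115
  118]
 [ 81  69  97  80  74  70  50  59  39 109 101 101 119 117 117 117 118 118
  119]
 [ 91  85  60 178 171  79  91 161 225 129 101 100 117 115 116 116 116 116
  117]
 [ 58  98 181 183 179  92  87 153 230 100 101 101 118 118 117 117 118 118
  118]
 [ 49 103 102 101 100  99  86 128 145 104 100 100 117 117 117 116 116 116
  116]
 [ 45 182  99 102 103  89  87  92 128 100 100 104 116 116 116 116 116 117
  118]
 [180 176  97 101 102  79  85  97 125  94 101 101 116 116 116 116 116 116
  115]]
```

servo_tool(deltas=[[1.5,0.2,0,0,0.5],[3,0.4,0,0,0.5],[5,0.6,1,0,0.5],[5.2,0.6,3,0,0.5],[5.2,0.6,5,0,0.5],[5.2,0.6,8,0,0.5],[5.2,0.6,10.5,0,0.5],[5.2,0.6,11.7,0,0.5],[5.2,0.6,12.1,0,0.5],[5.2,0.6,12.1,0,0.5]])

```text
time_s: 29.58
tool_pos: [0.5489, -0.3335, 0.0977]
ee_rot: [-180.0, 0.1, 0.1]
contact_force: [0.3, 0.4, 0.4]
width: 0.499
gripper_force: 0.0
```

servo_tool(deltas=[[0,0,0,0,0.5],[0,0,0,0,0.1],[0,0,0,0,0.1],[0,0,0,0,0.1],[0,0,0,0,0.1],[0,0,0,0,0.1],[0,0,0,0,0.1],[0,0,0,0,0.1],[0,0,0,0,0.1],[0,0,0,0,0.1]], squeeze=30)

```text
time_s: 30.42
tool_pos: [0.5498, -0.3336, 0.1005]
ee_rot: [180.0, -0.1, 0.1]
contact_force: [-1.9, 2.5, 6.4]
width: 0.249
gripper_force: 29.6
```

servo_tool(deltas=[[-0.79,0.36,0,0,0.1],[-1.62,0.59,0,0,0.1],[-2.47,0.69,0,0,0.1],[-3.34,0.65,0,0,0.1],[-4.18,0.48,0,0,0.1],[-4.99,0.17,0,0,0.1],[-5.74,-0.25,0,0,0.1],[-6.42,-0.79,0,0,0.1],[-7.0,-1.42,0,0,0.1],[-7.48,-2.14,0,0,0.1]], squeeze=40)

```text
time_s: 31.25
tool_pos: [0.4768, -0.3142, 0.1006]
ee_rot: [179.8, -0.4, 0.0]
contact_force: [5.5, -3.0, 0.0]
width: 0.247
gripper_force: 39.5
```

servo_tool(deltas=[[-0.59,-1.62,0,0,0.1],[-0.65,-3.34,0,0,0.1],[-0.17,-4.99,0,0,0.1],[0.79,-6.42,0,0,0.1],[2.14,-7.48,0,0,0.1],[3.76,-8.07,0,0,0.1],[5.48,-8.13,0,0,0.1],[7.13,-7.65,0,0,0.1],[8.56,-6.69,0,0,0.1],[9.62,-5.33,0,0,0.1]])

```text
time_s: 32.08
tool_pos: [0.5712, -0.2574, 0.1004]
ee_rot: [-179.9, 0.0, 0.2]
contact_force: [-7.8, 3.5, 11.0]
width: 0.245
gripper_force: 40.8
```

servo_tool(deltas=[[0.59,1.62,0,0,0.1],[0.65,3.34,0,0,0.1],[0.17,4.99,0,0,0.1],[-0.79,6.42,0,0,0.1],[-2.14,7.48,0,0,0.1],[-3.76,8.07,0,0,0.1],[-5.48,8.13,0,0,0.1],[-7.13,7.65,0,0,0.1],[-8.56,6.69,0,0,0.1],[-9.62,5.33,0,0,0.1]])

```text
time_s: 32.92
tool_pos: [0.4768, -0.3144, 0.1006]
ee_rot: [179.8, -0.5, -0.0]
contact_force: [8.4, -1.5, -2.4]
width: 0.244
gripper_force: 39.8
```

servo_tool(deltas=[[-0.59,-1.62,0,0,0.1],[-0.65,-3.34,0,0,0.1],[-0.17,-4.99,0,0,0.1],[0.79,-6.42,0,0,0.1],[2.14,-7.48,0,0,0.1],[3.76,-8.07,0,0,0.1],[5.48,-8.13,0,0,0.1],[7.13,-7.65,0,0,0.1],[8.56,-6.69,0,0,0.1],[9.62,-5.33,0,0,0.1]])

```text
time_s: 33.75
tool_pos: [0.5713, -0.2574, 0.1004]
ee_rot: [-179.9, 0.0, 0.2]
contact_force: [-7.3, 2.7, 11.0]
width: 0.246
gripper_force: 41.0
```

servo_tool(deltas=[[0.59,1.62,0,0,0.1],[0.65,3.34,0,0,0.1],[0.17,4.99,0,0,0.1],[-0.79,6.42,0,0,0.1],[-2.14,7.48,0,0,0.1],[-3.76,8.07,0,0,0.1],[-5.48,8.13,0,0,0.1],[-7.13,7.65,0,0,0.1],[-8.56,6.69,0,0,0.1],[-9.62,5.33,0,0,0.1]])

```text
time_s: 34.58
tool_pos: [0.4768, -0.3144, 0.1006]
ee_rot: [179.8, -0.5, -0.0]
contact_force: [9.9, -0.6, -1.8]
width: 0.247
gripper_force: 39.9
```

servo_tool(deltas=[[-0.59,-1.62,0,0,0.1],[-0.65,-3.34,0,0,0.1],[-0.17,-4.99,0,0,0.1],[0.79,-6.42,0,0,0.1],[2.14,-7.48,0,0,0.1],[3.76,-8.07,0,0,0.1],[5.48,-8.13,0,0,0.1],[7.13,-7.65,0,0,0.1],[8.56,-6.69,0,0,0.1],[9.62,-5.33,0,0,0.1]])

```text
time_s: 35.42
tool_pos: [0.5712, -0.2574, 0.1004]
ee_rot: [-179.9, 0.0, 0.2]
contact_force: [-7.0, 3.5, 11.2]
width: 0.245
gripper_force: 41.1
```

servo_tool(deltas=[[0.59,1.62,0,0,0.1],[0.65,3.34,0,0,0.1],[0.17,4.99,0,0,0.1],[-0.79,6.42,0,0,0.1],[-2.14,7.48,0,0,0.1],[-3.76,8.07,0,0,0.1],[-5.48,8.13,0,0,0.1],[-7.13,7.65,0,0,0.1],[-8.56,6.69,0,0,0.1],[-9.62,5.33,0,0,0.1]])

```text
time_s: 36.25
tool_pos: [0.4768, -0.3144, 0.1006]
ee_rot: [179.8, -0.5, -0.0]
contact_force: [10.0, -1.4, -2.6]
width: 0.244
gripper_force: 40.0
```

servo_tool(deltas=[[-0.59,-1.62,0,0,0.1],[-0.65,-3.34,0,0,0.1],[-0.17,-4.99,0,0,0.1],[0.79,-6.42,0,0,0.1],[2.14,-7.48,0,0,0.1],[3.76,-8.07,0,0,0.1],[5.48,-8.13,0,0,0.1],[7.13,-7.65,0,0,0.1],[8.56,-6.69,0,0,0.1],[9.62,-5.33,0,0,0.1]])

```text
time_s: 37.08
tool_pos: [0.5712, -0.2574, 0.1004]
ee_rot: [-179.9, 0.0, 0.2]
contact_force: [-6.7, 2.6, 11.7]
width: 0.25
gripper_force: 41.2
```

servo_tool(deltas=[[0.59,1.62,0,0,0.1],[0.65,3.34,0,0,0.1],[0.17,4.99,0,0,0.1],[-0.79,6.42,0,0,0.1],[-2.14,7.48,0,0,0.1],[-3.76,8.07,0,0,0.1],[-5.48,8.13,0,0,0.1],[-7.13,7.65,0,0,0.1],[-8.56,6.69,0,0,0.1],[-8.56,6.69,0,0,0.1]])

```text
time_s: 37.92
tool_pos: [0.486, -0.3254, 0.1005]
ee_rot: [179.9, -0.3, 0.1]
contact_force: [1.9, 2.8, 3.8]
width: 0.245
gripper_force: 40.5
```

servo_tool(deltas=[[-0.2,-0.2,0,0,0.1],[-0.4,-0.41,0,0,0.1],[-0.58,-0.64,0,0,0.1],[-0.75,-0.87,0,0,0.1],[-0.86,-1.03,0,0,0.1],[-0.96,-1.2,0,0,0.1],[-1.06,-1.36,0,0,0.1],[-1.06,-1.36,0,0,0.1],[-1.06,-1.36,0,0,0.1],[-1.06,-1.36,0,0,0.1]])

```text
time_s: 38.75
tool_pos: [0.4852, -0.3245, 0.1011]
ee_rot: [178.9, -1.6, -0.1]
contact_force: [29.7, -28.0, -27.7]
width: 0.242
gripper_force: 40.7
```

servo_tool(deltas=[[-0.05,-0.1,0,0,0.1],[-0.1,-0.18,0,0,0.1],[-0.14,-0.26,0,0,0.1],[-0.14,-0.26,0,0,0.1],[-0.18,-0.35,0,0,0.1],[-0.18,-0.35,0,0,0.1],[-0.18,-0.35,0,0,0.1],[-0.18,-0.35,0,0,0.1],[-0.18,-0.35,0,0,0.1],[-0.18,-0.35,0,0,0.1]])

```text
time_s: 39.58
tool_pos: [0.4845, -0.3242, 0.1013]
ee_rot: [178.7, -1.8, -0.2]
contact_force: [34.3, -36.4, -33.5]
width: 0.246
gripper_force: 40.7
```

The wheel met a hard stop: about 50 N, purely tangential, at roughly 1515° of winding. I'll check the tray's travel in the image numerically.

Run:
```python
from h import *
old=cv2.resize(cv2.imread("pics/scene0.png"),(512,384),interpolation=cv2.INTER_AREA)
new=snapshot("scene")[:,:,::-1]; cv2.imwrite("pics/sc2.png",new)
sd=snapshot("side")[:,:,::-1]; cv2.imwrite("pics/sd2.png",sd)
olds=cv2.resize(cv2.imread("pics/side0.png"),(512,384),interpolation=cv2.INTER_AREA)
th=np.radians(1.8);ex=np.array([np.cos(th),np.sin(th),0]);ey=np.array([-ex[1],ex[0],0]);c0=np.array([.567,.07,.042])
s=np.arange(.20,.40,.001)
def prof(im,n,off):
    q=proj(n,c0+np.outer(s,ey)+off*ex).astype(np.float32)
    return cv2.remap(cv2.cvtColor(im,cv2.COLOR_BGR2GRAY).astype(np.float32),q[:,:1].copy(),q[:,1:].copy(),cv2.INTER_CUBIC).ravel()
for n,a,b in(("scene",old,new),("side",olds,sd)):
  for off in(-.05,-.02,.02,.05):
    p,q=prof(a,n,off),prof(b,n,off)
    best=max((np.corrcoef(p[30:95],q[30+k:95+k])[0,1],k) for k in range(50,104))
    print(n,off,"peak old",s[p[40:110].argmax()+40].round(3),"new",s[q[110:].argmax()+110].round(3),"shift by corr",best)
```

```text
scene -0.05 peak old 0.265 new 0.348 shift by corr (np.float64(0.9284060204605845), 84)
scene -0.02 peak old 0.265 new 0.349 shift by corr (np.float64(0.8027223818005624), 84)
scene 0.02 peak old 0.265 new 0.349 shift by corr (np.float64(0.6882541636685959), 84)
scene 0.05 peak old 0.265 new 0.349 shift by corr (np.float64(0.9712078822460913), 84)
side -0.05 peak old 0.265 new 0.349 shift by corr (np.float64(0.9666127620211326), 84)
side -0.02 peak old 0.265 new 0.349 shift by corr (np.float64(0.7807527850613584), 83)
side 0.02 peak old 0.265 new 0.349 shift by corr (np.float64(0.8056132966696153), 83)
side 0.05 peak old 0.265 new 0.349 shift by corr (np.float64(0.924513756310829), 84)
```

The image shows 84 mm of travel, within measuring error of the 85 mm, and the stop is firm, so the tray is home. I'll relax, release the grip and go to the clamp.

servo_tool(deltas=[[0.3,0.4,0,0,0.1],[0.6,0.8,0,0,0.1],[0.9,1.2,0,0,0.1],[1.05,1.4,0,0,0.1],[1.05,1.4,0,0,0.5],[1.05,1.4,0,0,0.5],[1.05,1.4,0,0,0.5],[1.05,1.4,-2,0,0.5],[1.05,1.4,-5,0,0.5],[1.05,1.4,-9,0,0.5]])

```text
time_s: 40.52
tool_pos: [0.4805, -0.3218, 0.1866]
ee_rot: [-179.8, 0.3, 0.1]
contact_force: [0.9, 0.5, 0.6]
width: 0.5
gripper_force: 0.0
```

Run:
```python
from h import *
go(.648,-.19,.19,0)
c=camera_model("wrist")
p=snapshot("wrist");cv2.imwrite("pics/w16.png",p[:,:,::-1])
g=cv2.cvtColor(p,cv2.COLOR_RGB2GRAY)
m=(g<60).astype(np.uint8)[:230];n,l,s,ce=cv2.connectedComponentsWithStats(m)
for i in range(1,n):
    if s[i,4]>120: print(s[i],ce[i].round(1))
print("cup",at("scene",(145,144),.05).round(3),"ball px",proj("wrist",[[.648,-.248,.124]],c).round())
```

```text
t 40.52 pos [ 0.4805 -0.3218  0.1866] rot [-1.798e+02  3.000e-01  1.000e-01] w 0.5 gf 0.0 F [0.9 0.5 0.6]
delta cm [ 16.77 -13.16  -0.34] turn 0.1
[  29    0  111  169 1831] [57.2 73.8]
[175   0  49  14 286] [199.6   6.1]
[175   0  75  33 491] [214.6  27.4]
[ 214   90   60  129 1240] [251.9 186. ]
cup [ 0.793 -0.413  0.05 ] ball px [[132. -55.]]
```

servo_tool(deltas=[[1.5,-2,-1,0,0.3],[3.5,-4,-1.5,0,0],[5.5,-6,-1.5,0,0],[7.5,-8,-1.5,0,0],[9.5,-10,-1.5,0,0],[11.5,-12,-1.5,0,0],[13.5,-13.5,-1.5,0,0],[15.5,-13.5,-1.5,0,0],[16.8,-13.5,-1.5,0,0],[16.8,-13.5,-1.5,0,0]])

```text
time_s: 41.4
tool_pos: [0.6525, -0.1865, 0.2027]
ee_rot: [-180.0, -0.0, 0.2]
contact_force: [-0.5, -0.3, -0.6]
width: -0.001
gripper_force: 0.0
```

servo_tool(deltas=[[0,0,1,0,0],[0,0,3,0,0],[0,0,5,0,0],[0,0,7,0,0],[0,0,8.5,0,0],[0,0,9,0,0],[0,0,9,0,0],[0,0,9,0,0],[0,0,9,0,0],[0,0,9,0,0]])

```text
time_s: 42.23
tool_pos: [0.6512, -0.1881, 0.1149]
ee_rot: [180.0, -0.1, 0.1]
contact_force: [-0.3, -0.5, -0.3]
width: 0.002
gripper_force: 0.0
```

```bash
python3 -c "
from h import *
go(.648,-.30,.112,0)"
```

```text
t 42.23 pos [ 0.6512 -0.1881  0.1149] rot [ 1.8e+02 -1.0e-01  1.0e-01] w 0.002 gf 0.0 F [-0.3 -0.5 -0.3]
delta cm [-0.33 11.19  0.29] turn 0.1
```

servo_tool(deltas=[[-0.2,1,0.2,0,0],[-0.2,2,0.2,0,0],[-0.2,3,0.2,0,0],[-0.1,4,0.2,0,0],[-0.1,5,0.2,0,0],[-0.1,6,0.2,0,0],[0,7,0.2,0,0],[0,8,0.2,0,0],[0,9,0.2,0,0],[0,10,0.2,0,0]])

```text
time_s: 43.07
tool_pos: [0.6505, -0.2888, 0.1112]
ee_rot: [-180.0, 0.0, 0.1]
contact_force: [0.6, 1.4, -1.1]
width: -0.0
gripper_force: 0.4
```

servo_tool(deltas=[[0,0.5,0,0,0],[0,1,0,0,0],[0,1.5,0,0,0],[0,2,0,0,0],[0,2.4,0,0,0],[0,2.8,0,0,0],[0,3.0,0,0,0],[0,3.0,0,0,0],[0,3.0,0,0,0],[0,3.0,0,0,0]])

```text
time_s: 43.9
tool_pos: [0.6509, -0.3038, 0.1112]
ee_rot: [-179.0, 0.3, 0.5]
contact_force: [-8.3, 23.3, 8.8]
width: -0.002
gripper_force: 11.8
```

servo_tool(deltas=[[0,0.2,0,0,0],[0,0.4,0,0,0],[0,0.6,0,0,0],[0,0.6,0,0,0],[0,0.6,0,0,0],[0,0.6,0,0,0],[0,0.6,0,0,0],[0,0.6,0,0,0],[0,0.6,0,0,0],[0,0.6,0,0,0]])

```text
time_s: 44.73
tool_pos: [0.6509, -0.3042, 0.1111]
ee_rot: [-178.6, 0.5, 0.7]
contact_force: [-11.1, 31.7, 12.3]
width: -0.003
gripper_force: 16.5
```

servo_tool(deltas=[[0,-1,0,0,0],[0,-2.5,0,0,0],[0,-4,0,0,0],[0,-5,-1,0,0],[0,-5,-4,0,0],[0,-5,-7,0,0],[0,-5,-10,0,0],[-2,-5,-12,0,0],[-5,-6,-13,0,0],[-8,-8,-14,0,0]])

```text
time_s: 45.57
tool_pos: [0.57, -0.247, 0.2535]
ee_rot: [179.8, -0.2, -0.2]
contact_force: [-0.4, -0.2, 0.4]
width: 0.001
gripper_force: 0.0
```

Run:
```python
from h import *
go(.45,-.1,.3,0)
a=snapshot("side");b=snapshot("scene");w=snapshot("wrist")
for n,p in(("side",a),("scene",b)):
    cv2.imwrite(f"pics/{n}F.png",p[:,:,::-1])
    g=cv2.cvtColor(p,cv2.COLOR_RGB2GRAY)
    for lab,X in(("start",[.648,-.248,.122]),("end",[.651,-.344,.122])):
        q=proj(n,[X])[0].round().astype(int);print(n,lab,q);print(g[q[1]-8:q[1]+9:2,q[0]-10:q[0]+11:2])
```

```text
t 45.57 pos [ 0.57   -0.247   0.2535] rot [179.8  -0.2  -0.2] w 0.001 gf 0.0 F [-0.4 -0.2  0.4]
delta cm [-12.05 -14.65  -4.65] turn -0.2
side start [260 155]
[[ 45  46  44  41  47  42  46  48  45  45  40]
 [ 46  47  50  46  46  48  44 123  71  43  61]
 [ 72  70  62  61  62  72  77 140 113 104 147]
 [170 170 171 168 169 170 162 142 146 169 168]
 [180 182 179 177 175 177 160 138 155 172 174]
 [182 182 180 181 180 179 164 145 164 176 178]
 [181 181 182 181 180 180 168 143 172 180 180]
 [182 182 181 181 179 180 149 143 179 180 179]
 [182 182 182 177 180 181 148 138 179 179 180]]
side end [266 143]
[[ 46  41  38  41  48  72  73  73  56  37  45]
 [ 45  39  44  45  44  47  60  54  42  45  41]
 [ 44  40  35  43  43  40  40  40  42  40  42]
 [ 42  43  43  41  48  49  46  40  42  42  46]
 [ 43  43  44  48  52  63  47  43  42  40  45]
 [ 44  42  41  45  46  54  46  43  40  45  43]
 [ 41  47  42  46  48  45  45  40  46  55  74]
 [ 46  46  48  44 123  71  43  61  90 121 157]
 [ 61  62  72  77 140 113 104 147 158 167 171]]
scene start [208 141]
[[131 129 101 104 107  96  85  88  85  85  82]
 [117 105 114  93  91  81  82  89  87  83  86]
 [122 100  75  85  86  82  84  85  88  85  85]
 [ 96 119  82  84  84  84  88  89  86  89  88]
 [117 121 107  87  93  88  85  85  86  89  85]
 [121 108 109  58  65  89  88  86  87  88  87]
 [126 101 128  49  57  69  86  87  88  80  87]
 [ 72  53 119  96  78  78  74  86  87  89  84]
 [ 77  57  91 119  78  86  74  84  83  82  85]]
scene end [191 122]
[[163 165 163 161 161 164 166 164 164 160 164]
 [163 165 166 160 161 161 165 163 166 164 167]
 [165 165 167 170 163 165 164 165 167 166 168]
 [167 163 165 167 173 158 155 167 166 168 167]
 [165 162 161 166 105  33  41  60 176 169 163]
 [169 166 163 174  15  48  61  35 120 168 165]
 [167 166 166 169  43  42  41  27 131 169 167]
 [165 166 171 169 164  28  28  56 178 167 165]
 [172 169 165 170 164 175 132 119 154 170 174]]
```

Run:
```python
from h import *
for n,pts in(("scene",((207.5,141),)),("side",((260.5,154.5),))):
    for p in pts: print(n,"start",at(n,p,.122).round(4))
for n,X in(("scene",(192,124)),):
    p=cv2.imread(f"pics/{n}F.png",0);r=p[X[1]-12:X[1]+12,X[0]-12:X[0]+12]
    k,l,s,c=cv2.connectedComponentsWithStats((r<100).astype(np.uint8));i=1+s[1:,4].argmax();x,y,w,h=s[i,:4]
    q=(X[0]-12+x+(w-1)/2,X[1]-12+y+(h-1)/2);print("box",s[i],q,ce if 0 else "",at(n,q,.122).round(4))
    p0=cv2.resize(cv2.imread("pics/scene0.png",0),(512,384),interpolation=cv2.INTER_AREA)
# stem in both: white/dark check that posts stand: white bore rings via tray shift
old=cv2.imread("pics/v14.png",0)[:300,400:]; f=cv2.imread("pics/sceneF.png",0)
print("post/plate match:")
tm=cv2.resize(old,(200,150),interpolation=cv2.INTER_AREA)
for nm,(x,y) in dict(A=(240,162),B=(264,185),C=(288,207),D=(315,236),P5=(337,262)).items():
    t=tm[max(0,y-140-14):y-140+22,x-210-16:x-210+20]; m=cv2.matchTemplate(f,t,cv2.TM_CCOEFF_NORMED);_,v,_,lc=cv2.minMaxLoc(m);print(nm,round(v,2),np.array(lc)-(x-16,max(140,y-14)))
```

```text
scene start [ 0.648  -0.2494  0.122 ]
side start [ 0.6492 -0.2538  0.122 ]
box [ 9  9  8 13 61] (np.float64(192.5), np.float64(127.0))  [ 0.6567 -0.3226  0.122 ]
post/plate match:
A 0.69 [17 19]
B 0.81 [18 20]
C 0.78 [-5 -1]
D 0.75 [22 24]
P5 0.77 [23 25]
```

The ball's final position looks about 1 cm short. I'll measure it with the wrist camera from where the arm is.

```bash
cat > b.py <<'E'
from h import *
c=camera_model("wrist");p=snapshot("wrist");o=manip.get_obs();g=cv2.cvtColor(p,cv2.COLOR_RGB2GRAY)
cv2.imwrite(f"pics/wb{int(o['time_s']*100)}.png",p[:,:,::-1])
print(o["tool_pos"].round(4))
q0=proj("wrist",[[.651,-.335,.115]],c)[0];print("expect",q0.round())
x,y=(q0-35).astype(int).clip(0);r=g[y:y+70,x:x+70]
k,l,s,ce=cv2.connectedComponentsWithStats((r<62).astype(np.uint8))
for i in range(1,k):
    if s[i,4]>60: print(s[i]+[x,y,0,0,0])
print(r[::3,::3])
E
python3 b.py
```

```text
[ 0.5708 -0.2443  0.2534]
expect [350. 101.]
[332  85  29  27 603]
[[214 213 214 212 212 213 213 213 214 213 213 213 213 213 213 212 212 211
  212 212 212 211 210 210]
 [208 208 208 208 208 208 208 207 208 208 210 211 209 210 210 210 210 210
  210 210 210 209 209 211]
 [215 215 213 213 214 213 212 213 213 212 212 211 212 211 211 211 211 209
  210 211 210 210 210 209]
 [210 210 209 211 210 209 210 207 207 207 208 208 208 207 207 207 207 207
  207 208 207 208 207 208]
 [214 213 214 214 213 212 212 212 210 211 210 208 209 208 208 208 207 208
  209 208 208 209 208 209]
 [163 168 173 177 179 211 212 180 179 177 168 217 216 214 214 213 213 213
  213 213 212 213 212 212]
 [181 180 178 182 185 221 222 198 183 181  88  71  88 176 215 211 211 210
  209 209 209 210 208 210]
 [182 180 179 177 200 222 222 196 105  11  27  25  23  19  77 216 212 212
  211 211 210 209 209 209]
 [181 183 181 182 142 206 176 109  17  24  29  29  29  28  24 126 215 213
  213 212 212 214 213 213]
 [183 183 183 181 187 115 114  14  24  28  32  37  38  33  30  32 217 212
  212 212 213 213 212 213]
 [166 148 123 110 109 1
[... 691 characters left out ...]
48 162 178 178 176 176 177 176 176 211 209 210 209 209 210 209 210
  210 210 211 209 209 209]
 [ 94 107 107 111 107 167 162 179 177 177 215 214 213 213 211 211 212 211
  209 209 208 209 208 207]
 [ 93 106 109 110 109 108 108 109 137 162 217 216 197 207 213 212 209 209
  208 207 207 207 206 206]
 [106 108 108 109 109 109 109 109 109 107 130 128 129 128 126 174 193 213
  215 213 213 213 213 212]
 [107 109 108 109 108 107 108 109 109 109 127 125 125 125 125 124 145 206
  206 206 206 205 206 206]
 [109 108 107 109 109 107 107 108 108 107 132 131 131 132 130 131 156 215
  215 214 215 215 214 214]
 [108 107 107 109 107 105 107 108 109 106 131 128 129 129 128 128 203 211
  210 210 209 209 209 208]]
```

Run:
```python
from h import *
c=camera_model("wrist");print(c["K"][0,0])
o,d=ray("wrist",(346.2,98),c)
D=c["K"][0,0]*26/28.; X=o+d*(D);print("depth est",X.round(4))
o2,d2=ray("scene",(192.3,125))
t=np.linalg.lstsq(np.c_[d,-d2],o2-o,rcond=None)[0];print("tri",(o+d*t[0]).round(4),(o2+d2*t[1]).round(4))
for z in(.105,.11,.115,.12,.125): 
    P=at("wrist",(346.2,98),z,c); h=np.sqrt(.1**2-(z-.034)**2); print(z,P.round(4),"pivot y",(P[1]+h).round(4),"lean",np.arcsin(h/.1).round(3))
for n,p in(("scene",(207.5,141)),("side",(260.5,154.5))):
  for z in(.118,.122,.126,.13): 
    P=at(n,p,z);h=np.sqrt(.1**2-(z-.034)**2);print(n,z,P.round(4),"pivot y",(P[1]-h).round(4),"lean",np.arcsin(h/.1).round(3))
```

```text
283.65544314704607
depth est [  19.8217  -86.8458 -277.0329]
tri [ 0.6543 -0.3296  0.1233] [ 0.6535 -0.329   0.123 ]
0.105 [ 0.6556 -0.3353  0.105 ] pivot y -0.2648 lean 0.781
0.11 [ 0.6553 -0.3337  0.11  ] pivot y -0.2687 lean 0.707
0.115 [ 0.6549 -0.3321  0.115 ] pivot y -0.2735 lean 0.627
0.12 [ 0.6546 -0.3306  0.12  ] pivot y -0.2795 lean 0.536
0.125 [ 0.6542 -0.329   0.125 ] pivot y -0.2876 lean 0.428
scene 0.118 [ 0.6467 -0.2525  0.118 ] pivot y -0.3068 lean 0.574
scene 0.122 [ 0.648  -0.2494  0.122 ] pivot y -0.2969 lean 0.495
scene 0.126 [ 0.6494 -0.2463  0.126 ] pivot y -0.2855 lean 0.403
scene 0.13 [ 0.6507 -0.2432  0.13  ] pivot y -0.2712 lean 0.284
side 0.118 [ 0.651 -0.262  0.118] pivot y -0.3163 lean 0.574
side 0.122 [ 0.6492 -0.2538  0.122 ] pivot y -0.3013 lean 0.495
side 0.126 [ 0.6473 -0.2455  0.126 ] pivot y -0.2847 lean 0.403
side 0.13 [ 0.6454 -0.2373  0.13  ] pivot y -0.2653 lean 0.284
```

The measured swing is 0.87–0.9 rad against a stiff stop. I'll confirm it really is the end stop by pushing again from a different height and offset.

servo_tool(deltas=[[2,-1,0,0,0],[4.5,-1.5,0,0,0],[7,-1.5,0,0,0],[8.5,-1.5,1.5,0,0],[8.6,-1.5,4,0,0],[8.6,-1.5,7,0,0],[8.6,-1.5,10,0,0],[8.6,-1.5,12,0,0],[8.6,-1.5,13.3,0,0],[8.6,-1.5,13.3,0,0]])

```text
time_s: 46.6
tool_pos: [0.6553, -0.2289, 0.1145]
ee_rot: [-179.9, 0.3, 0.0]
contact_force: [-0.2, 0.1, 0.1]
width: -0.003
gripper_force: 0.0
```

servo_tool(deltas=[[0,1,0,0,0],[0,2,0,0,0],[0,3,0,0,0],[0,4,0,0,0],[0,5,0,0,0],[0,6,0,0,0],[0,6.8,0,0,0],[0,7.5,0,0,0],[0,8.2,0,0,0],[0,8.8,0,0,0]])

```text
time_s: 47.43
tool_pos: [0.6568, -0.3061, 0.1183]
ee_rot: [-179.1, 0.3, 0.3]
contact_force: [-8.4, 27.6, 10.7]
width: 0.003
gripper_force: 14.6
```

servo_tool(deltas=[[0,0.3,0,0,0],[0,0.6,0,0,0],[0,0.8,0,0,0],[0,0.8,0,0,0],[0,0.8,0,0,0],[0,0.8,0,0,0],[0,0.8,0,0,0],[0,0.8,0,0,0],[0,0.8,0,0,0],[0,0.8,0,0,0]])

```text
time_s: 48.27
tool_pos: [0.6569, -0.3063, 0.1183]
ee_rot: [-178.6, 0.5, 0.6]
contact_force: [-11.1, 30.8, 12.6]
width: -0.002
gripper_force: 16.6
```

It stopped at the same place with the same stiffness, so that is the end stop. I'll back off and check the posts.

servo_tool(deltas=[[0,-1,0,0,0],[0,-2.5,0,0,0],[0,-4,0,0,0],[0,-5,-1,0,0],[0,-5,-4,0,0],[0,-5,-7,0,0],[0,-5,-10,0,0],[-2,-5,-12,0,0],[-5,-5,-14,0,0],[-8,-5,-15,0,0]])

```text
time_s: 49.1
tool_pos: [0.5773, -0.2752, 0.272]
ee_rot: [179.9, -0.3, 0.1]
contact_force: [0.2, -0.9, -0.0]
width: 0.0
gripper_force: 0.0
```

servo_tool(deltas=[[-2,0,0,0,0],[-5,0,0,0,0],[-8,0,0,0,0],[-10,0,0,0,0],[-10,0,0,0,0],[-10,0,0,0,0],[-10,0,0,0,0],[-10,0,0,0,0],[-10,0,0,0,0],[-10,0,0,0,0]])

```text
time_s: 49.93
tool_pos: [0.4774, -0.2747, 0.2682]
ee_rot: [-180.0, 0.0, 0.1]
contact_force: [0.0, -0.2, -0.2]
width: -0.002
gripper_force: 0.0
```

Run:
```python
from h import *
o=manip.get_obs();print(o["time_s"],o["tool_pos"].round(3),o["contact_force"].round(1))
f=cv2.cvtColor(snapshot("scene"),cv2.COLOR_RGB2GRAY);g=cv2.cvtColor(snapshot("side"),cv2.COLOR_RGB2GRAY)
v=cv2.imread("pics/v14.png",0)
for n,im,old,off in(("scene",f,v[:300,400:],(210,140)),("side",g,v[300:,400:],(190,170))):
    tm=cv2.resize(old,(200,150),interpolation=cv2.INTER_AREA)
    for k,(x,y) in dict(A=(.588,-.115),B=(.57,-.022),C=(.582,.077),D=(.555,.178),P5=(.558,.26)).items():
        t0=proj(n,[[x,y,.13],[x,y,.04]]);m=np.vstack([t0+[-16,-12],t0+[16,12]]);x0,y0=(m.min(0)-off).clip(0).astype(int);x1,y1=(m.max(0)-off).astype(int)
        t=tm[y0:y1,x0:x1];s=proj(n,[[x-.0026,y+.085,.085]])[0]-proj(n,[[x,y,.085]])[0]
        sx,sy=np.round(np.array([x0,y0])+off+s).astype(int)
        r=im[sy-6:sy+t.shape[0]+6,sx-6:sx+t.shape[1]+6]
        # rescale template for perspective
        best=max((cv2.minMaxLoc(cv2.matchTemplate(r,cv2.resize(t,None,fx=a,fy=a),cv2.TM_CCOEFF_NORMED))[1],a) for a in np.arange(.95,1.2,.02) if r.shape[0]>=t.shape[0]*a and r.shape[1]>=t.shape[1]*a)
        print(n,k,np.round(best,2))
```

```text
49.9333 [ 0.477 -0.275  0.268] [ 0.  -0.2 -0.2]
scene A [0.8  1.07]
scene B [0.82 1.03]
scene C [0.85 1.05]
scene D [0.88 1.03]
scene P5 [0.86 1.05]
side A [0.52 1.05]
side B [0.68 1.07]
side C [0.79 1.11]
side D [0.74 1.11]
side P5 [0.88 1.13]
```

```bash
python3 -c "
from workcell import manip
print(manip.hand_in())"
```

```text
the job is handed in; nothing more can be done
None
```

I handed the job in at about 50 s with all five posts standing in the tray, the handwheel wound to a hard stop (about 84 mm of tray travel measured, against 85 mm), then the clamp lever pushed to its end stop (two pushes ended at the same place, though the swing measured about 0.9 rad, not 1.0); the hammer and wire brush were not touched, and the final post check was by image matching only.

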